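# Repack an inspected foam shipper: tubs and cold pack into their moulded nests

## Task

The inspection is over, so repack the foam shipper base: put the long tub, the short tub, the round tub (somebody stuck it back in a nest that is not round) and the cold pack each into the nest of its own shape, lid or cap side up, fully down on the nest's floor, and let go of them. The tubs hold live frogs, so keep them upright and set them down rather than dropping them; do not drop the cold pack either. Leave the round tub that is already packed and everything else on the bench where it stands.

Things in the scene. Friction and masses are not known exactly. Their poses are not given: they have to be found in the camera images.
- shipper: white foam shipper base, fixed: block 250 (x) by 360 (y), 60 high, on a foot step 30 high, 12 mm wider all round. Origin: centre of underside, z up. On the left or right half of the bench, yaw within 26 degrees. Row at +x: long nest (+y), cold nest (-y); row at -x, from +y to -y: short, round, packed nest. Long sides along its y. At the start tub_round is in the short nest
- nest_long (a point): centre of the floor of the long nest, 62 (shipper x) by 138 (shipper y) mm, floor 24 mm above the bench, 36 deep, upright walls. In the shipper's frame at x +58, y +85
- nest_short (a point): centre of the floor of the short wide nest, 74 (shipper x) by 102 (shipper y) mm, floor 24 mm above the bench, 36 deep. In the shipper's frame at x -58, y +110
- nest_round (a point): centre of the floor of the empty round nest, diameter 72, floor 24 mm above the bench, 36 deep. In the shipper's frame at x -58, y 0
- nest_cold (a point): centre of the floor of the cold-pack nest, 68 (shipper x) by 160 (shipper y) mm, floor 44 mm above the bench, 16 deep. In the shipper's frame at x +58, y -85. Its -y end tapers over the last 40 mm from 68 to about 35 wide: the cold pack goes in one way round only, narrow end to the shipper's -y
- nest_cold_narrow (a point): point on the floor of the cold-pack nest, on its centre line 60 mm from its centre towards the narrow (shipper -y) end
- tub_long: closed kraft-paper tub with a lid, 66 high, origin at the centre of its underside, z up; 132 (own x) by 56 (own y), rounded corners. The top 30 mm of the sides are upright, below that it is 127 by 51, the lowest 10 mm 124 by 48. About 200 g. Starts on the mat, any yaw
- tub_short: closed kraft-paper tub with a lid, 66 high, origin at the centre of its underside, z up; 96 (own x) by 68 (own y), rounded corners. The top 30 mm of the sides are upright, below that it is 91 by 63, the lowest 10 mm 88 by 60. About 200 g. Starts on the mat, any yaw
- tub_round: closed kraft-paper tub with a lid, 66 high, origin at the centre of its underside, z up; diameter 66 for the top 30 mm, 61 below, 58 for the lowest 10 mm. About 180 g. Starts standing in the short nest, up to 12 mm from its centre lengthwise
- cold_pack: hard-shell pale grey cold pack lying flat, 150 (own x) by 60 (own y) mm, 40 thick, upright sides, lowest 6 mm drawn in 2 mm all round; the last 35 mm at own +x taper from 60 to 31 wide, with a low round filler cap on top of that end. Origin at the centre of its underside, z up. About 320 g, balanced at its origin. Starts on the mat, any yaw
- cold_pack_narrow (a point): point on the cold pack's underside, on its centre line 60 mm from the centre towards its narrow, capped end (own +x)
- mat: thin dark rubber mat, 290 (x) by 350 (y) mm, 3 thick, fixed, on the other half of the bench. Origin at the centre of its underside
- tub_packed: a second round kraft tub, same as tub_round, already seated in the packed nest next to the round nest: leave alone. Origin at the centre of its underside
- sample_pot: small white capped pot standing between the things on the mat, diameter 28, 55 high, leave alone. Origin at the centre of its underside
- jar: glass jar with steel cap standing on the mat, diameter 46, 62 high, leave alone. Origin at the centre of its underside
- tape_roll: roll of parcel tape lying flat on the mat, outer diameter 72, 45 high, leave alone. Origin at the centre of its underside
- torch: black hand torch lying on the bench beyond the far edge of the mat, 118 long (own x), 30 thick, leave alone. Origin below its middle at its underside
- spray_bottle: tall disinfectant spray bottle standing between shipper and mat, diameter 56, 182 high with a trigger head reaching 46 mm out to its own -x: an obstacle, leave alone. Origin at the centre of its underside
Not all that is in view belongs to the job. Leave any purple look-alike of the tub_long alone.

How it is judged:
At the end, for the whole second after the job is handed in: Long, short and round tub and cold pack are in the nests of their shape: within 10 mm of centre, 4 mm of the floor, level to 0.06 rad, oblong ones square to 0.16 rad, the pack narrow end in narrow end (12 mm), released, at rest. The packed tub and other loose things within 30 mm of their start (horizontal distance between tub_long and nest_long below 0.01 m and z of tub_long in the frame of nest_long between -0.004 and 0.004 m and angle between each of tub_long, tub_short, tub_round, cold_pack's own z axis and vertical below 0.06 rad and linear speed of each of tub_long, tub_short, tub_round, cold_pack below 0.02 m/s and contact force between the fingers and tub_long below 0.05 N and angle between the x axis of each of tub_long, tub_short, cold_pack and the y axis of shipper, either way round below 0.16 rad and horizontal distance between tub_short and nest_short below 0.01 m and z of tub_short in the frame of nest_short between -0.004 and 0.004 m and contact force between the fingers and tub_short below 0.05 N and horizontal distance between tub_round and nest_round below 0.01 m and z of tub_round in the frame of nest_round between -0.004 and 0.004 m and contact force between the fingers and tub_round below 0.05 N and horizontal distance between cold_pack and nest_cold below 0.01 m and z of cold_pack in the frame of nest_cold between -0.004 and 0.004 m and contact force between the fingers and cold_pack below 0.05 N and horizontal distance between cold_pack_narrow and nest_cold_narrow below 0.012 m and distance of each of tub_packed, sample_pot, jar, tape_roll, torch, spray_bottle from where it was at the start of the episode below 0.03 m); the robot touches nothing.
It fails at once if a bystander (packed round tub, sample pot, jar, tape roll, torch, spray bottle) is moved more than 30 mm (distance of any of tub_packed, sample_pot, jar, tape_roll, torch, spray_bottle from where it was at the start of the episode above 0.03 m).
It fails at once if a standing bystander is knocked over (angle between any of tub_packed, sample_pot, jar, tape_roll, spray_bottle's own z axis and vertical above 0.5 rad).
It fails at once if one of the three tubs is tipped more than about 35 degrees (angle between any of tub_long, tub_short, tub_round's own z axis and vertical above 0.6 rad).
It fails at once if a tub or the cold pack is dropped (falls out of the fingers faster than 0.7 m/s, some 25 mm) ((linear speed of tub_long above 0.7 m/s and contact force between the fingers and tub_long below 0.05 N) or (linear speed of tub_short above 0.7 m/s and contact force between the fingers and tub_short below 0.05 N) or (linear speed of tub_round above 0.7 m/s and contact force between the fingers and tub_round below 0.05 N) or (linear speed of cold_pack above 0.7 m/s and contact force between the fingers and cold_pack below 0.05 N)).
It also fails if it takes over 72 s, if anything falls off the work surface, if the arm or the gripper's body presses on something with over 40 N, if the wrist force passes 120 N, or if a joint passes its speed limit or range.

## Robot

A 7-joint arm with a two-finger parallel gripper is mounted at the origin on the work surface. World frame = base frame: x ahead of the robot, y to its left, z up, the work surface at z = 0. Lengths are in m, angles in rad, forces in N, time in s.
With the tool pointing down it reaches from about 0.4 to 0.85 m from the base axis. Payload 4.5 kg.
Tool frame: the origin (TCP) lies on the centre line of the jaws, within the pads' length; the fingertips stand 25 mm ahead of it and the grasp point (between the pads) lies 6 mm ahead of it; z points along the fingers, y is the direction in which the jaws open and shut (so a half turn about z gives the same grasp; the last joint's range is limited). The gripper opens to 88 mm and grips with 3 to 60 N. Pads are 18 mm wide; open, the fingers measure 123 mm over their backs; the gripper's body (75 mm by 187 mm) begins 45 mm behind the grasp point.
Start: joints at [-1.086, 0.689, -0.195, 1.565, 0.157, 0.902, -0.215], TCP at [0.272, 0.563, 0.264] pointing down, gripper open.
Joint ranges: [-3.01, 3.01], [-0.46, 2.08], [-1.47, 1.51], [0.13, 2.56], [-1, 4.14], [0.04, 2.09], [-2.66, 2.66]. Speed limits (rad/s): [2.57, 2.57, 3.14, 3.14, 3.14, 3.14, 3.14].

## Interface

Orientations are given as a unit quaternion [x, y, z, w].
In Python, from plant import r, eyes gives the robot as it stands.
- The arm moves only by the tool servo_tool, never from a script. Its argument "deltas" is a list of rows, each an object of numbers: "dx", "dy", "dz": the shift along the tool's x, y, z in units of 60 mm (1.0 is 60 mm); "ax", "ay", "az": the turn, a rotation vector about the tool's x, y, z in units of 6 degrees (1.0 is 6 degrees); "hand": the finger opening in mm, from 0 to 88.1. A call has 1 to 10 rows; each row is the pose to reach, as a shift and turn from the pose commanded when the call began, along the tool's axes at that moment; what a row does not reach only later rows make up. A row lasts 1/8 s, in which the tool goes at most 62.5 mm and 10.7 degrees, less where a joint would pass 70% of its speed; a pose out of reach is approached as far as the arm can. A call with a gripper value outside its range is refused whole. The fingers move at their own pace and stop on an object; "newtons" is the grip in N (left out, the last holds). Time passes only in rows, so rows that repeat a pose let the fingers close. It gives the time, the measured TCP pose, the force and the opening at its end, in the units of the state.
- r.get_state(): the state, without advancing time (a new reading comes with each control period).
- eyes.snapshot(name): name is "scene" or "top" or "wrist"; returns (picture, depth): 400x640x3 uint8, red, green, blue; 400x640 float32, m along the optical axis (not along the pixel's ray), 0 where there is no reading.
- eyes.camera_model(name): a dict with "fx", "fy", "cx", "cy" (pixels), "pose" (4x4, takes a point from camera to world coordinates). Camera axes: x right, y up, looking along -z (the intrinsics and any distortion apply to the point x, -y, -z); pixel columns grow to the right and rows downward; lengths in m; the calibration is good to about 2 mm. The wrist camera is an equidistant fisheye: a pixel r from the principal point sees the ray r / f radians off the axis. A picture is of the moment at which its call begins: read the wrist's pose just before it. camera_model takes no time and is no camera call; for the wrist camera it gives the pose at the moment of the call.
- r.finish_job(): hands the job in, once; it reports no verdict.
The state is a dict: "clock": time; "q": joint angles; "qd": joint speeds; "joint_torque": joint torques, N m; "tool_pos": TCP position; "eef_rot": TCP orientation; "contact_force": force on the tool from outside, world axes, zero at the start; "moment": the same for the moment, N m; "opening": opening from 0.0 (shut) to 1.0 (fully open).
Only numpy, scipy, OpenCV 4.12 (cv2) and the standard library are available. Lean on these libraries where they do the work, as an engineer would, in place of code of your own. Each camera call takes 0.05 s, during which the arm holds its last target.

## Working session

There is one attempt and no reset: what is moved stays moved. The work goes in short steps, Python scripts to look and compute and a tool call to move; the robot and the scene stay as the last step left them, time stands still between calls to the robot, and variables do not carry over. Pictures are saved under pics/ and viewed, and the job is handed in when it is done.

Besides the shell and the picture viewer there is one more tool, called after "Request:" in YAML: its name, and indented under it one key for each argument. servo_tool: Moves the arm, as the interface text tells. Its arguments: {"type":"object","properties":{"deltas":{"type":"array","items":{"type":"object","properties":{"dx":{"type":"number"},"dy":{"type":"number"},"dz":{"type":"number"},"ax":{"type":"number"},"ay":{"type":"number"},"az":{"type":"number"},"hand":{"type":"number"}}}},"newtons":{"type":"number"}},"required":["deltas"]}

```bash
ls; mkdir -p pics; python3 - <<'E'
from plant import r, eyes
import cv2, numpy as np
print(r.get_state())
for n in ["scene","top","wrist"]:
    m=eyes.camera_model(n); print(n,m)
    p,d=eyes.snapshot(n); cv2.imwrite(f"pics/{n}0.png",p[:,:,::-1]); np.savez(f"pics/{n}0.npz",p=p,d=d,pose=m["pose"])
E
```

```text
pics
{'clock': 0.0, 'q': array([-1.08618811,  0.68998242, -0.19449872,  1.56637425,  0.1573145 ,
        0.90250591, -0.21505929]), 'qd': array([ 0.00110154,  0.00085997,  0.00116517,  0.0015916 , -0.00107061,
       -0.0002658 , -0.00153813]), 'joint_torque': array([-9.91938759e-04, -5.27566946e+01, -1.26733683e+00, -1.53438735e+01,
       -5.27415995e-02,  6.45559427e-03,  1.48752588e-04]), 'tool_pos': array([0.272098  , 0.56198876, 0.26290254]), 'eef_rot': array([ 2.23438735e-01,  9.74717523e-01, -9.29496936e-04, -1.31154227e-04]), 'contact_force': array([-0.6359276 ,  0.68729962,  0.13355691]), 'moment': array([-0.0057647 ,  0.04050328, -0.03153461]), 'opening': 0.9996168398323236}
scene {'fx': 514.2278396327979, 'fy': 514.2278396327979, 'cx': 317.33963580401735, 'cy': 208.026918248697, 'pose': array([[ 0.10686584, -0.67685072,  0.7283219 ,  1.43652791],
       [ 0.99413635,  0.06057478, -0.08957458, -0.10649239],
       [ 0.01651068,  0.73362374,  0.67935529,  0.94551928],
       [ 0.        ,  0.        ,  0.        ,  1.        ]])}
top {'fx': 461.5217198223541, 'fy': 461.5217198223541, 'cx': 319.8951863606901, 'cy': 201.4406094419414, 'pose': array([[-0.01547382,  0.99698678, -0.07601267,  0.36993844],
       [-0.99974453, -0.01417434,  0.01760549,  0.01050922],
       [ 0.01647502,  0.07626567,  0.99695141,  1.24481772],
       [ 0.        ,  0.        ,  0.        ,  1.        ]])}
wrist {'fx': 309.70691628693146, 'fy': 309.70691628693146, 'cx': 318.53100521557303, 'cy': 203.50083478785766, 'pose': array([[ 0.43526657, -0.86661571, -0.24396765,  0.20933864],
       [ 0.90030031,  0.41851657,  0.11959614,  0.59251239],
       [-0.00153939, -0.27170035,  0.96238067,  0.38405519],
       [ 0.        ,  0.        ,  0.        ,  1.        ]])}
```

View pics/scene0.png

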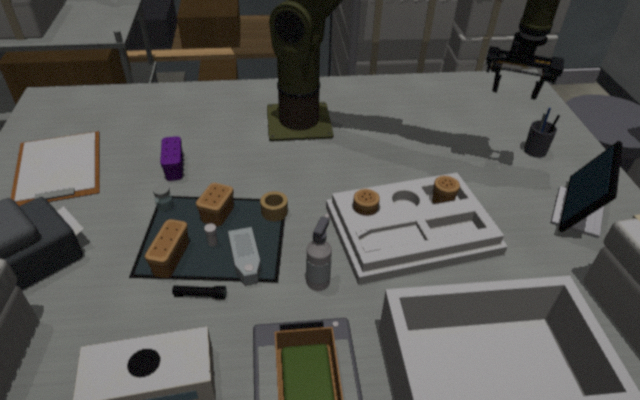

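View pics/top0.png

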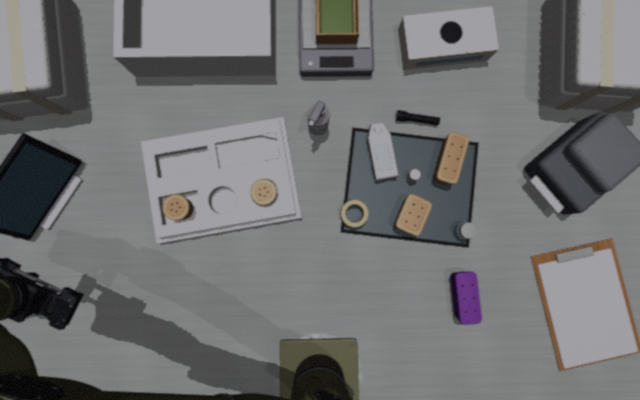

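View pics/wrist0.png

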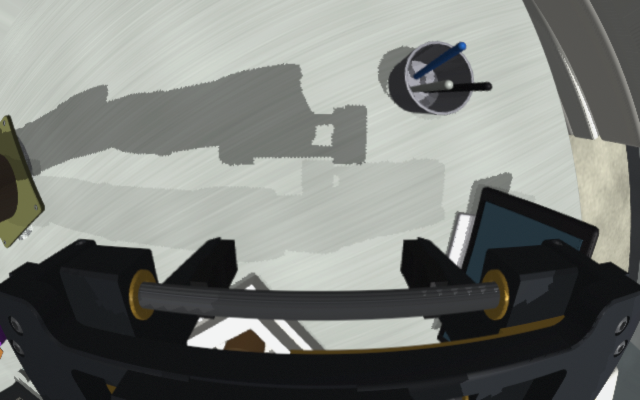

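Top view, candidates. Long tub: kraft (452,158), with the purple look-alike at (466,298) to be left alone. Short tub: (413,215). Round tub: (177,207) in the rectangular nest, with the packed tub at (263,192). Cold pack: pale grey (382,152), cap end near (378,130). Pale things that could be confused with it are the sample pot (415,176), the jar (466,232) and the tape roll (355,213).

```bash
cat > h.py <<'E'
import numpy as np, cv2, json
from scipy.spatial.transform import Rotation as R
def load(n,i):
    z=np.load(f"pics/{n}{i}.npz"); return z["p"],z["d"],z["pose"]
K={"scene":(514.22784,317.33964,208.02692),"top":(461.52172,319.89519,201.44061),"wrist":(309.706916,318.531005,203.500835)}
def rays(n,pose,uv):
    f,cx,cy=K[n]; uv=np.atleast_2d(uv).astype(float)
    a=(uv[:,0]-cx)/f; b=(uv[:,1]-cy)/f
    if n=="wrist":
        th=np.hypot(a,b); s=np.where(th>1e-9,np.sin(th)/np.maximum(th,1e-9),1)
        d=np.stack([a*s,-b*s,-np.cos(th)],1)
    else: d=np.stack([a,-b,-np.ones_like(a)],1)
    return pose[:3,3], d@pose[:3,:3].T
def onplane(n,pose,uv,z):
    o,d=rays(n,pose,uv); return o+d*((z-o[2])/d[:,2])[:,None]
def proj(n,pose,X):
    f,cx,cy=K[n]; c=(np.atleast_2d(X)-pose[:3,3])@pose[:3,:3]
    x,y,z=c[:,0],-c[:,1],-c[:,2]
    if n=="wrist":
        rr=np.hypot(x,y); th=np.arctan2(rr,z); k=f*th/np.maximum(rr,1e-12)
        return np.stack([cx+k*x,cy+k*y],1)
    return np.stack([cx+f*x/z,cy+f*y/z],1)
def cloud(n,pose,d):
    h,w=d.shape; v,u=np.mgrid[:h,:w]; uv=np.stack([u.ravel(),v.ravel()],1)
    o,dd=rays(n,pose,uv)
    fw=-(dd@pose[:3,2]); 
    P=o+dd*(d.ravel()/fw)[:,None]; P[d.ravel()<=0]=np.nan
    return P.reshape(h,w,3)
def snap(n,i):
    from plant import r,eyes
    pose=eyes.camera_model(n)["pose"]; p,d=eyes.snapshot(n)
    cv2.imwrite(f"pics/{n}{i}.png",p[:,:,::-1]); np.savez(f"pics/{n}{i}.npz",p=p,d=d,pose=pose); return p,d,pose
def yawof(Rm): return np.arctan2(Rm[1,0],Rm[0,0])
def plan(xyz,jaw_deg):
    """delta (units) from measured pose to TCP xyz pointing down, jaw axis (tool y) along jaw_deg or +180, nearer"""
    from plant import r
    s=r.get_state(); R0=R.from_quat(s["eef_rot"]); 
    best=None
    for k in (0,180):
        a=np.radians(jaw_deg+k); y=np.array([np.cos(a),np.sin(a),0]); z=np.array([0,0,-1.]); x=np.cross(y,z)
        Rt=R.from_matrix(np.stack([x,y,z],1)); rv=(R0.inv()*Rt).as_rotvec(degrees=True)
        if best is None or np.linalg.norm(rv)<np.linalg.norm(best): best=rv
    d=R0.inv().apply(np.array(xyz)-s["tool_pos"])
    print("shift",np.round(d/0.06,3),"turn",np.round(best/6,2),"clock",s["clock"],"pos",np.round(s["tool_pos"],4),"q",np.round(s["q"],2),"open",round(s["opening"]*88.1,1),"F",np.round(s["contact_force"],1))
E
python3 - <<'E'
from h import *
import cv2
p,d,pose=load("top",0)
hsv=cv2.cvtColor(p,cv2.COLOR_RGB2HSV)
m=((hsv[...,0]<25)&(hsv[...,0]>5)&(hsv[...,1]>70)&(hsv[...,2]>90)).astype(np.uint8)
n,l,s,c=cv2.connectedComponentsWithStats(m)
P=cloud("top",pose,d)
for i in range(1,n):
    if s[i,4]>80 and 100<c[i,1]<260: print(c[i].round(1),s[i],"z",np.nanmedian(P[l==i],0).round(3))
for uv in [(230,218),(250,155),(190,170),(223,200),(382,152),(415,176),(355,205),(466,230),(360,180),(318,120),(280,150),(420,140)]:
    print(uv,P[uv[1],uv[0]].round(4))
# wide crops
big=cv2.resize(p[100:260,120:320],None,fx=4,fy=4,interpolation=cv2.INTER_CUBIC)
cv2.imwrite("pics/c1.png",cv2.convertScaleAbs(big[...,::-1],alpha=1.3))
big=cv2.resize(p[95:255,320:500],None,fx=4,fy=4,interpolation=cv2.INTER_CUBIC)
cv2.imwrite("pics/c2.png",cv2.convertScaleAbs(big[...,::-1],alpha=1.5)[:600])
E
```

```text
[452.4 157.8] [ 437  133   32   51 1047] z [ 0.568 -0.355  0.068]
[262.9 191.5] [255 183  17  18 254] z [0.486 0.133 0.089]
[175.5 206.9] [162 195  27  25 529] z [0.449 0.351 0.089]
[413.6 214.4] [396 195  35  41 929] z [ 0.424 -0.25   0.068]
(230, 218) [0.421  0.2204 0.06  ]
(250, 155) [0.5855 0.1702 0.0481]
(190, 170) [0.5521 0.3333 0.0211]
(223, 200) [0.4705 0.2452 0.0238]
(382, 152) [ 0.591  -0.1775  0.0378]
(415, 176) [ 0.5236 -0.2593  0.0552]
(355, 205) [ 0.4534 -0.1057  0.0066]
(466, 230) [ 0.3811 -0.3853  0.0612]
(360, 180) [ 5.218e-01 -1.215e-01 -4.000e-04]
(318, 120) [ 0.6555 -0.0076  0.1303]
(280, 150) [0.5954 0.0909 0.0606]
(420, 140) [ 0.6291 -0.2877  0.0041]
```

View pics/c1.png

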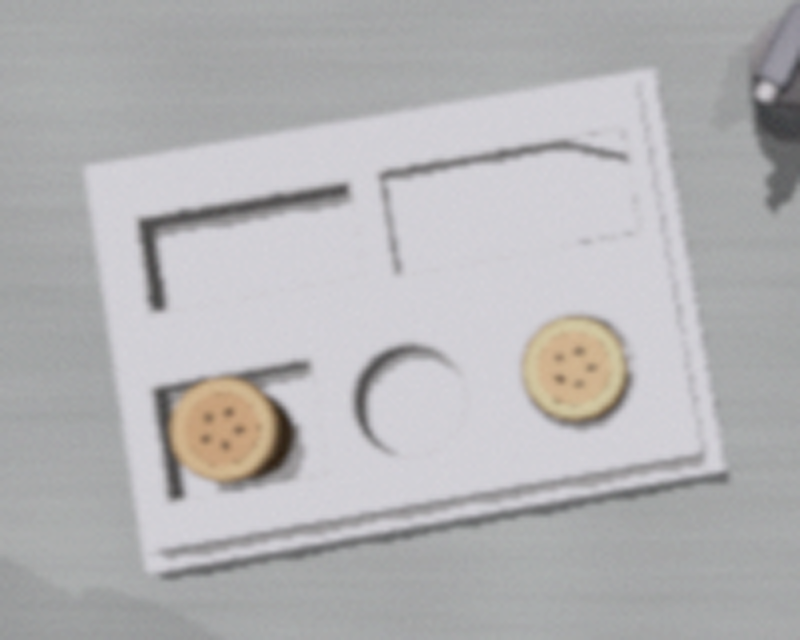

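View pics/c2.png

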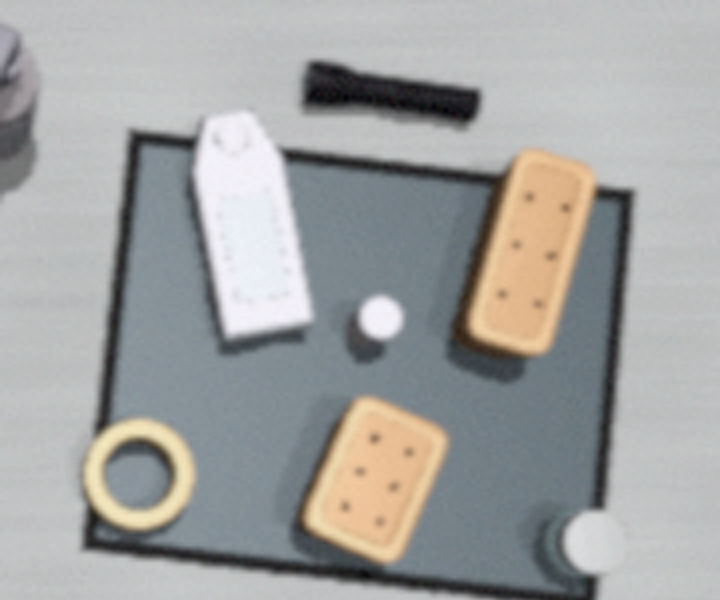

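c1 (left) shows the shipper: empty long nest (240,245), cold nest (510,210), round nest (410,400), tub_round off-centre in the short nest at (225,430), and packed tub (577,370). c2 shows the mat: cold pack (253,225) with its cap end at the top, long tub (530,255), short tub (375,480), pot (380,318), tape (140,475), jar (590,540) and torch (390,90).

```bash
cat > meas.py <<'E'
from h import *
def rect(xy):
    (c,wh,a)=cv2.minAreaRect((xy*1000).astype(np.float32)); b=cv2.boxPoints((c,wh,a))
    e1=b[1]-b[0]; e2=b[2]-b[1]
    L=e1 if np.hypot(*e1)>np.hypot(*e2) else e2
    return np.array(c)/1000, sorted(wh), np.degrees(np.arctan2(L[1],L[0]))%180
def meas(n,i,zs,box,dz=0.006,minA=100):
    p,d,pose=load(n,i); P=cloud(n,pose,d); z=P[...,2]
    m=((abs(z-zs)<dz)&(P[...,0]>box[0])&(P[...,0]<box[1])&(P[...,1]>box[2])&(P[...,1]<box[3])).astype(np.uint8)
    cs,_=cv2.findContours(m,cv2.RETR_EXTERNAL,cv2.CHAIN_APPROX_NONE)
    for c in cs:
        if cv2.contourArea(c)<minA: continue
        X=onplane(n,pose,c[:,0,:],zs)[:,:2]
        M=np.zeros_like(m); cv2.drawContours(M,[c],-1,1,-1); 
        zz=np.nanmedian(z[(M>0)&(m>0)])
        c_,wh,a=rect(X); print(n,"c",c_.round(4),"wh",np.round(wh,1),"long axis",round(a,1),"z",zz.round(4),"area mm", "px",int(M.sum()))
E
python3 - <<'E'
from meas import *
for n in ("top","scene"):
    print("shipper");meas(n,0,0.060,(.2,.8,-.0,.5),minA=2000)
    print("tubs on mat");meas(n,0,0.069,(.3,.75,-.5,-.05))
    print("pack");meas(n,0,0.043,(.45,.75,-.3,-.05))
    print("tubs in ship");meas(n,0,0.090,(.3,.75,.05,.5))
E
```

```text
shipper
top c [0.5255 0.2515] wh [249.9 359.7] long axis 99.3 z 0.0584 area mm px 13488
tubs on mat
top c [ 0.3805 -0.3877] wh [34.9 39.7] long axis 73.7 z 0.0649 area mm px 141
top c [ 0.4227 -0.2483] wh [68.1 96. ] long axis 155.1 z 0.0678 area mm px 966
top c [ 0.5686 -0.354 ] wh [ 56.3 131.9] long axis 162.0 z 0.0678 area mm px 1063
pack
top c [ 0.5955 -0.1746] wh [ 60.1 149.7] long axis 9.1 z 0.0416 area mm px 1185
tubs in ship
top c [0.4499 0.3512] wh [64.2 64.5] long axis 134.9 z 0.0888 area mm px 547
top c [0.4851 0.1337] wh [62.7 63. ] long axis 179.2 z 0.0888 area mm px 533
shipper
scene c [0.5327 0.2507] wh [254.9 361.7] long axis 99.3 z 0.0582 area mm px 8640
tubs on mat
scene c [ 0.5757 -0.3544] wh [ 58.2 135.5] long axis 162.9 z 0.0682 area mm px 1005
scene c [ 0.4308 -0.2478] wh [70.8 99.8] long axis 155.6 z 0.068 area mm px 677
pack
scene c [ 0.6029 -0.1749] wh [ 59.6 150.9] long axis 9.0 z 0.042 area mm px 1128
tubs in ship
scene c [0.4928 0.1333] wh [62.8 68.5] long axis 170.9 z 0.0887 area mm px 376
scene c [0.4573 0.3504] wh [64.9 64.9] long axis 19.9 z 0.0884 area mm px 334
```

```bash
python3 -c "
from h import *
plan((.45,.351,.24),9.3)"
```

```text
shift [-4.201 -1.876  0.388] turn [-0.01  0.01  9.15] clock 0.15 pos [0.2722 0.5622 0.2631] q [-1.09  0.69 -0.19  1.57  0.16  0.9  -0.22] open 88.2 F [-0.5 -0.4 -0.2]
```

Request:
servo_tool:
  deltas:
    - {"dx": -0.6,"dy": -0.27,"dz": 0.05,"az": 1.3}
    - {"dx": -1.2,"dy": -0.54,"dz": 0.1,"az": 2.6}
    - {"dx": -1.8,"dy": -0.8,"dz": 0.16,"az": 3.9}
    - {"dx": -2.4,"dy": -1.07,"dz": 0.22,"az": 5.2}
    - {"dx": -3.0,"dy": -1.34,"dz": 0.28,"az": 6.5}
    - {"dx": -3.6,"dy": -1.6,"dz": 0.33,"az": 7.8}
    - {"dx": -4.2,"dy": -1.88,"dz": 0.39,"az": 9.15}
    - {"dx": -4.2,"dy": -1.88,"dz": 0.39,"az": 9.15}

```text
schema error: expected keys dx, dy, dz, ax, ay, az, hand
```

```bash
python3 -c "
from h import *
plan((.45,.351,.24),9.3)
snap('wrist',1)
from meas import *
meas('wrist',1,.06,(.2,.8,-.0,.5),minA=2000)
meas('wrist',1,.09,(.2,.8,-.0,.5),minA=500)
"
```

```text
shift [-4.201 -1.876  0.388] turn [-0.01  0.01  9.15] clock 0.15 pos [0.2722 0.5622 0.2631] q [-1.09  0.69 -0.19  1.57  0.16  0.9  -0.22] open 88.2 F [-0.5 -0.4 -0.2]
```

View pics/wrist1.png

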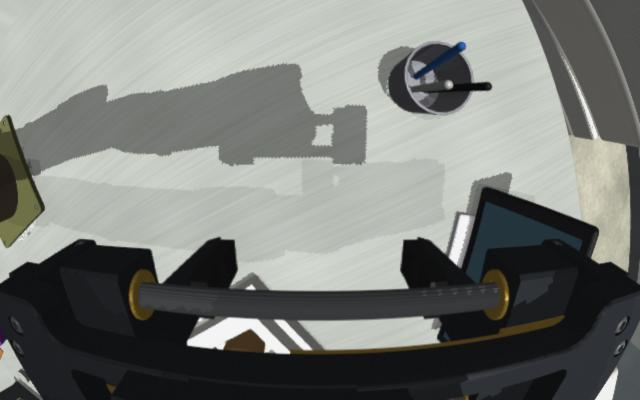

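The call wants every key in each row, and the arm has not moved.

Request:
servo_tool:
  deltas:
    - {"dx": -0.6,"dy": -0.27,"dz": 0.05,"ax": 0,"ay": 0,"az": 1.3,"hand": 88}
    - {"dx": -1.2,"dy": -0.54,"dz": 0.1,"ax": 0,"ay": 0,"az": 2.6,"hand": 88}
    - {"dx": -1.8,"dy": -0.8,"dz": 0.16,"ax": 0,"ay": 0,"az": 3.9,"hand": 88}
    - {"dx": -2.4,"dy": -1.07,"dz": 0.22,"ax": 0,"ay": 0,"az": 5.2,"hand": 88}
    - {"dx": -3.0,"dy": -1.34,"dz": 0.28,"ax": 0,"ay": 0,"az": 6.5,"hand": 88}
    - {"dx": -3.6,"dy": -1.6,"dz": 0.33,"ax": 0,"ay": 0,"az": 7.8,"hand": 88}
    - {"dx": -4.2,"dy": -1.88,"dz": 0.39,"ax": 0,"ay": 0,"az": 9.15,"hand": 88}
    - {"dx": -4.2,"dy": -1.88,"dz": 0.39,"ax": 0,"ay": 0,"az": 9.15,"hand": 88}

```text
clock: 1.2
tool_pos: [0.4525, 0.3474, 0.24]
eef_rot: [0.65, 0.76, -0.001, 0.001]
contact_force: [-0.6, 0.2, 0.1]
opening: 1.001
```

```bash
python3 -c "
from h import *
plan((.45,.351,.24),9.3)
snap('wrist',1)
from meas import *
meas('wrist',1,.06,(.2,.8,-.0,.5),minA=2000)
meas('wrist',1,.09,(.2,.8,-.0,.5),minA=500)
"
```

```text
shift [ 0.065 -0.032  0.001] turn [ 0.01  0.03 -0.07] clock 1.2 pos [0.4525 0.3474 0.24  ] q [-0.77  0.65  0.05  1.77 -0.04  0.73 -0.54] open 88.2 F [-0.6  0.2  0.1]
wrist c [0.4904 0.1625] wh [ 57.6 149.5] long axis 9.1 z 0.0602 area mm px 3169
wrist c [0.5136 0.3348] wh [191.7 251. ] long axis 9.3 z 0.0601 area mm px 29438
wrist c [0.4512 0.3535] wh [65.2 65.7] long axis 81.2 z 0.0905 area mm px 4030
```

View pics/wrist1.png

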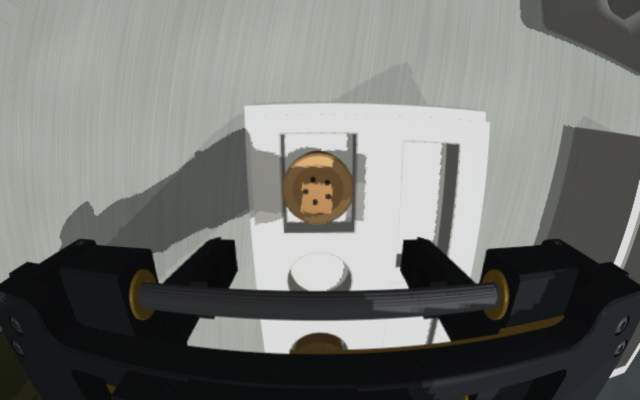

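Wrist view: tub_round (318,187) sits in the short nest, and the round nest is just behind it at (318,275). Wrist and top cameras agree to about 2 mm, so I'm going down on the round tub.

```bash
python3 -c "
from h import *
plan((.4505,.3524,.0915),9.3)"
```

```text
shift [4.400e-02 2.000e-03 2.477e+00] turn [-0.    0.01 -0.03] clock 1.25 pos [0.4508 0.3499 0.2402] q [-0.77  0.65  0.05  1.77 -0.04  0.73 -0.54] open 87.7 F [-0.3  1.  -0.1]
```

Request:
servo_tool:
  deltas:
    - {"dx": 0.04,"dy": 0,"dz": 0.6,"ax": 0,"ay": 0,"az": 0,"hand": 88}
    - {"dx": 0.04,"dy": 0,"dz": 1.3,"ax": 0,"ay": 0,"az": 0,"hand": 88}
    - {"dx": 0.04,"dy": 0,"dz": 1.9,"ax": 0,"ay": 0,"az": 0,"hand": 88}
    - {"dx": 0.04,"dy": 0,"dz": 2.3,"ax": 0,"ay": 0,"az": 0,"hand": 88}
    - {"dx": 0.04,"dy": 0,"dz": 2.47,"ax": 0,"ay": 0,"az": 0,"hand": 88}
    - {"dx": 0.04,"dy": 0,"dz": 2.47,"ax": 0,"ay": 0,"az": 0,"hand": 88}
    - {"dx": 0.04,"dy": 0,"dz": 2.47,"ax": 0,"ay": 0,"az": 0,"hand": 60}
    - {"dx": 0.04,"dy": 0,"dz": 2.47,"ax": 0,"ay": 0,"az": 0,"hand": 50}
    - {"dx": 0.04,"dy": 0,"dz": 2.47,"ax": 0,"ay": 0,"az": 0,"hand": 50}
    - {"dx": 0.04,"dy": 0,"dz": 2.47,"ax": 0,"ay": 0,"az": 0,"hand": 50}
  newtons: 20

```text
clock: 2.5
tool_pos: [0.4501, 0.3541, 0.093]
eef_rot: [0.648, 0.762, 0.001, 0.0]
contact_force: [-0.5, -0.3, 6.2]
opening: 0.743
```

```bash
python3 -c "
from h import *
plan((.4691,.2424,.15),9.3)"
```

```text
shift [-1.887  0.014 -0.952] turn [ 0.02 -0.01 -0.  ] clock 2.5 pos [0.4501 0.3541 0.093 ] q [-0.76  0.87  0.03  1.86 -0.05  0.41 -0.54] open 65.5 F [-0.5 -0.3  6.2]
```

Request:
servo_tool:
  deltas:
    - {"dx": 0,"dy": 0,"dz": -0.2,"ax": 0,"ay": 0,"az": 0,"hand": 50}
    - {"dx": 0,"dy": 0,"dz": -0.5,"ax": 0,"ay": 0,"az": 0,"hand": 50}
    - {"dx": 0,"dy": 0,"dz": -0.85,"ax": 0,"ay": 0,"az": 0,"hand": 50}
    - {"dx": -0.4,"dy": 0,"dz": -0.9,"ax": 0,"ay": 0,"az": 0,"hand": 50}
    - {"dx": -0.9,"dy": 0,"dz": -0.9,"ax": 0,"ay": 0,"az": 0,"hand": 50}
    - {"dx": -1.4,"dy": 0,"dz": -0.9,"ax": 0,"ay": 0,"az": 0,"hand": 50}
    - {"dx": -1.75,"dy": 0.01,"dz": -0.9,"ax": 0,"ay": 0,"az": 0,"hand": 50}
    - {"dx": -1.86,"dy": 0.01,"dz": -0.9,"ax": 0,"ay": 0,"az": 0,"hand": 50}
    - {"dx": -1.86,"dy": 0.01,"dz": -0.9,"ax": 0,"ay": 0,"az": 0,"hand": 50}

```text
clock: 3.62
tool_pos: [0.4683, 0.244, 0.1467]
eef_rot: [0.648, 0.762, 0.0, -0.0]
contact_force: [-0.2, 0.9, -1.9]
opening: 0.745
```

```bash
python3 -c "
from h import *
plan((.469,.2437,.0925),9.3)
snap('wrist',2);plan((.469,.2437,.0925),9.3)
from meas import *
meas('wrist',2,.147,(.2,.8,-.0,.5),minA=500)
meas('wrist',2,.06,(.2,.8,-.0,.5),minA=500)
"
```

```text
shift [-0.007  0.01   0.903] turn [ 0.01 -0.01 -0.01] clock 3.625 pos [0.4683 0.244  0.1467] q [-0.57  0.75  0.    1.97 -0.01  0.43 -0.4 ] open 65.6 F [-0.2  0.9 -1.9]
shift [-0.021  0.01   0.9  ] turn [ 0.01 -0.01  0.  ] clock 3.675 pos [0.4682 0.2448 0.1465] q [-0.57  0.75  0.    1.97 -0.01  0.43 -0.4 ] open 65.3 F [-1.1  0.1 -2. ]
wrist c [0.4721 0.2182] wh [ 7.9 41.4] long axis 9.2 z 0.1437 area mm px 757
wrist c [0.4657 0.2575] wh [ 38.  100.9] long axis 9.2 z 0.1442 area mm px 10705
wrist c [0.5418 0.1496] wh [33.5 50.6] long axis 9.2 z 0.0602 area mm px 1499
wrist c [0.4376 0.1327] wh [33.5 35.5] long axis 9.0 z 0.0601 area mm px 1081
wrist c [0.5152 0.3249] wh [211.3 251. ] long axis 9.3 z 0.0601 area mm px 55128
```

View pics/wrist2.png

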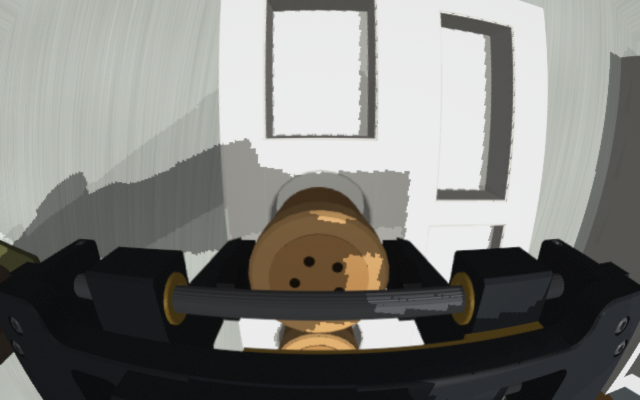

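Wrist view: the round tub (320,260) is held level over the round nest, whose rim is visible behind it at (320,185). Lowering.

Request:
servo_tool:
  deltas:
    - {"dx": -0.01,"dy": 0.01,"dz": 0.2,"ax": 0,"ay": 0,"az": 0,"hand": 50}
    - {"dx": -0.01,"dy": 0.01,"dz": 0.4,"ax": 0,"ay": 0,"az": 0,"hand": 50}
    - {"dx": -0.01,"dy": 0.01,"dz": 0.55,"ax": 0,"ay": 0,"az": 0,"hand": 50}
    - {"dx": -0.01,"dy": 0.01,"dz": 0.7,"ax": 0,"ay": 0,"az": 0,"hand": 50}
    - {"dx": -0.01,"dy": 0.01,"dz": 0.82,"ax": 0,"ay": 0,"az": 0,"hand": 50}
    - {"dx": -0.01,"dy": 0.01,"dz": 0.88,"ax": 0,"ay": 0,"az": 0,"hand": 50}
    - {"dx": -0.01,"dy": 0.01,"dz": 0.88,"ax": 0,"ay": 0,"az": 0,"hand": 50}

```text
clock: 4.55
tool_pos: [0.4689, 0.2432, 0.0933]
eef_rot: [0.648, 0.762, 0.0, 0.0]
contact_force: [-0.3, -0.1, -1.4]
opening: 0.742
```

```bash
python3 -c "
from h import *
plan((.469,.2437,.0925),9.3)
"
```

```text
shift [0.009 0.003 0.014] turn [ 0. -0. -0.] clock 4.55 pos [0.4689 0.2432 0.0933] q [-0.57  0.84  0.    1.99 -0.    0.31 -0.4 ] open 65.4 F [-0.3 -0.1 -1.4]
```

Request:
servo_tool:
  deltas:
    - {"dx": 0,"dy": 0,"dz": 0.02,"ax": 0,"ay": 0,"az": 0,"hand": 50}
    - {"dx": 0,"dy": 0,"dz": 0.04,"ax": 0,"ay": 0,"az": 0,"hand": 50}
    - {"dx": 0,"dy": 0,"dz": 0.04,"ax": 0,"ay": 0,"az": 0,"hand": 50}

```text
clock: 4.92
tool_pos: [0.4691, 0.2432, 0.0929]
eef_rot: [0.648, 0.762, 0.001, 0.0]
contact_force: [-2.8, -0.8, 16.8]
opening: 0.744
```

On the floor (17 N reaction). Release and rise.

Request:
servo_tool:
  deltas:
    - {"dx": 0,"dy": 0,"dz": 0,"ax": 0,"ay": 0,"az": 0,"hand": 70}
    - {"dx": 0,"dy": 0,"dz": 0,"ax": 0,"ay": 0,"az": 0,"hand": 82}
    - {"dx": 0,"dy": 0,"dz": 0,"ax": 0,"ay": 0,"az": 0,"hand": 84}
    - {"dx": 0,"dy": 0,"dz": -0.2,"ax": 0,"ay": 0,"az": 0,"hand": 84}
    - {"dx": 0,"dy": 0,"dz": -0.8,"ax": 0,"ay": 0,"az": 0,"hand": 84}
    - {"dx": 0,"dy": 0,"dz": -1.6,"ax": 0,"ay": 0,"az": 0,"hand": 84}
    - {"dx": 0,"dy": 0,"dz": -2.5,"ax": 0,"ay": 0,"az": 0,"hand": 84}

```text
clock: 5.8
tool_pos: [0.4684, 0.2428, 0.2427]
eef_rot: [0.648, 0.762, -0.0, -0.0]
contact_force: [1.0, -0.1, 0.2]
opening: 0.953
```

```bash
python3 -c "
from h import *
plan((.4235,-.2475,.24),65.1)
snap('top',3)
from meas import *
meas('top',3,.09,(.2,.8,-.0,.5),minA=200)
snap('scene',3)
meas('scene',3,.09,(.2,.8,-.0,.5),minA=200)
"
```

```text
shift [-7.945 -2.055  0.049] turn [-0.01 -0.   -9.3 ] clock 5.8 pos [0.4684 0.2428 0.2427] q [-0.57  0.59  0.01  1.89 -0.01  0.66 -0.4 ] open 83.9 F [ 1.  -0.1  0.2]
top c [0.4689 0.2327] wh [47.5 66.2] long axis 9.5 z 0.0887 area mm px 420
top c [0.4851 0.1337] wh [62.7 63. ] long axis 179.2 z 0.0888 area mm px 529
scene c [0.4926 0.1333] wh [62.8 68.1] long axis 170.9 z 0.0887 area mm px 373
scene c [0.4774 0.24  ] wh [65.9 66.1] long axis 174.9 z 0.0885 area mm px 355
```

The round tub is seated: its lid is at the same height as the packed tub's, at about (0.469,0.241). Next is the short tub.

Request:
servo_tool:
  deltas:
    - {"dx": -0.7,"dy": -0.18,"dz": 0,"ax": 0,"ay": 0,"az": -0.9,"hand": 84}
    - {"dx": -1.6,"dy": -0.42,"dz": 0,"ax": 0,"ay": 0,"az": -1.9,"hand": 84}
    - {"dx": -2.6,"dy": -0.67,"dz": 0,"ax": 0,"ay": 0,"az": -3.0,"hand": 84}
    - {"dx": -3.6,"dy": -0.93,"dz": 0,"ax": 0,"ay": 0,"az": -4.2,"hand": 84}
    - {"dx": -4.6,"dy": -1.19,"dz": 0,"ax": 0,"ay": 0,"az": -5.4,"hand": 86}
    - {"dx": -5.6,"dy": -1.45,"dz": 0,"ax": 0,"ay": 0,"az": -6.6,"hand": 86}
    - {"dx": -6.6,"dy": -1.7,"dz": 0,"ax": 0,"ay": 0,"az": -7.8,"hand": 88}
    - {"dx": -7.4,"dy": -1.9,"dz": 0,"ax": 0,"ay": 0,"az": -8.8,"hand": 88}
    - {"dx": -7.94,"dy": -2.05,"dz": 0.05,"ax": 0,"ay": 0,"az": -9.3,"hand": 88}
    - {"dx": -7.94,"dy": -2.05,"dz": 0.05,"ax": 0,"ay": 0,"az": -9.3,"hand": 88}

```text
clock: 7.15
tool_pos: [0.4227, -0.2499, 0.2373]
eef_rot: [0.219, 0.976, -0.0, -0.001]
contact_force: [0.1, 1.0, -0.8]
opening: 0.996
```

```bash
python3 -c "
from h import *
plan((.4235,-.2475,.07),65.1)
snap('wrist',4)
from meas import *
meas('wrist',4,.069,(.2,.8,-.5,.0),minA=500)
meas('wrist',4,.043,(.45,.8,-.3,-.05),minA=500)
plan((.4235,-.2475,.07),65.1)
"
```

```text
shift [0.003 0.044 2.788] turn [-0.01 -0.01 -0.06] clock 7.15 pos [ 0.4227 -0.2499  0.2373] q [ 0.68  0.58 -0.38  1.98  0.34  0.64  1.21] open 87.8 F [ 0.1  1.  -0.8]
wrist c [ 0.5675 -0.3547] wh [56.4 57.2] long axis 71.4 z 0.0699 area mm px 1467
wrist c [ 0.3812 -0.3874] wh [39.3 39.8] long axis 147.2 z 0.0651 area mm px 988
wrist c [ 0.4233 -0.2498] wh [67.4 94.8] long axis 154.9 z 0.0696 area mm px 6513
wrist c [ 0.2385 -0.3779] wh [56.5 78.3] long axis 4.1 z 0.0664 area mm px 2878
shift [-3.000e-03  2.000e-03  2.792e+00] turn [ 0.   -0.01 -0.04] clock 7.2 pos [ 0.4234 -0.2476  0.2375] q [ 0.68  0.57 -0.38  1.99  0.34  0.64  1.21] open 87.7 F [-0.2 -0.2 -0.3]
```

View pics/wrist4.png

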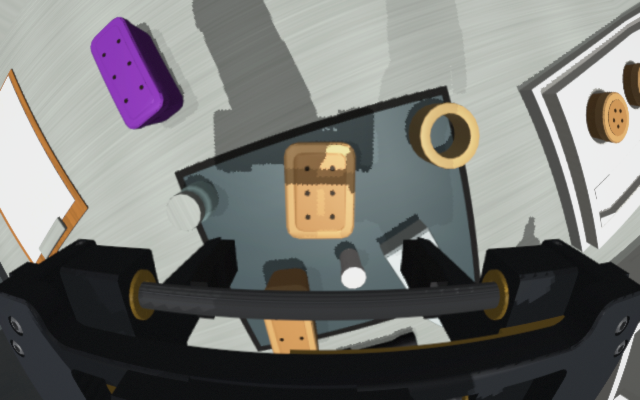

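The close look confirms the short kraft tub at (320,190), 67 x 95 mm, lid z 0.069. The purple tub (137,75) and long tub (290,310) are elsewhere.

Request:
servo_tool:
  deltas:
    - {"dx": 0,"dy": -0.02,"dz": 0.6,"ax": 0,"ay": 0,"az": 0,"hand": 88}
    - {"dx": 0,"dy": -0.02,"dz": 1.4,"ax": 0,"ay": 0,"az": 0,"hand": 88}
    - {"dx": 0,"dy": -0.02,"dz": 2.1,"ax": 0,"ay": 0,"az": 0,"hand": 88}
    - {"dx": 0,"dy": -0.02,"dz": 2.55,"ax": 0,"ay": 0,"az": 0,"hand": 88}
    - {"dx": 0,"dy": -0.02,"dz": 2.76,"ax": 0,"ay": 0,"az": 0,"hand": 88}
    - {"dx": 0,"dy": -0.02,"dz": 2.76,"ax": 0,"ay": 0,"az": 0,"hand": 88}
    - {"dx": 0,"dy": -0.02,"dz": 2.76,"ax": 0,"ay": 0,"az": 0,"hand": 70}
    - {"dx": 0,"dy": -0.02,"dz": 2.76,"ax": 0,"ay": 0,"az": 0,"hand": 52}
    - {"dx": 0,"dy": -0.02,"dz": 2.76,"ax": 0,"ay": 0,"az": 0,"hand": 52}
    - {"dx": 0,"dy": -0.02,"dz": 2.76,"ax": 0,"ay": 0,"az": 0,"hand": 52}
  newtons: 22

```text
clock: 8.45
tool_pos: [0.424, -0.2485, 0.0732]
eef_rot: [0.216, 0.976, -0.0, 0.001]
contact_force: [0.0, -1.2, 7.4]
opening: 0.768
```

```bash
python3 -c "
from h import *
plan((.4514,.3508,.26),9.3)
"
```

```text
shift [ 3.796  9.248 -3.122] turn [0.   0.02 9.29] clock 8.45 pos [ 0.424  -0.2485  0.0732] q [ 0.52  0.86 -0.14  2.1   0.53  0.22  1.05] open 67.6 F [ 0.  -1.2  7.4]
```

Request:
servo_tool:
  deltas:
    - {"dx": 0,"dy": 0,"dz": -0.2,"ax": 0,"ay": 0,"az": 0,"hand": 52}
    - {"dx": 0,"dy": 0,"dz": -0.7,"ax": 0,"ay": 0,"az": 0,"hand": 52}
    - {"dx": 0,"dy": 0,"dz": -1.4,"ax": 0,"ay": 0,"az": 0,"hand": 52}
    - {"dx": 0.1,"dy": 0.3,"dz": -2.0,"ax": 0,"ay": 0,"az": 0.3,"hand": 52}
    - {"dx": 0.4,"dy": 0.95,"dz": -2.2,"ax": 0,"ay": 0,"az": 0.9,"hand": 52}
    - {"dx": 0.75,"dy": 1.8,"dz": -2.2,"ax": 0,"ay": 0,"az": 1.8,"hand": 52}
    - {"dx": 1.1,"dy": 2.7,"dz": -2.2,"ax": 0,"ay": 0,"az": 2.7,"hand": 52}
    - {"dx": 1.47,"dy": 3.6,"dz": -2.2,"ax": 0,"ay": 0,"az": 3.6,"hand": 52}
    - {"dx": 1.85,"dy": 4.5,"dz": -2.2,"ax": 0,"ay": 0,"az": 4.5,"hand": 52}
    - {"dx": 2.2,"dy": 5.4,"dz": -2.2,"ax": 0,"ay": 0,"az": 5.4,"hand": 52}

```text
clock: 9.7
tool_pos: [0.4399, 0.1034, 0.2048]
eef_rot: [0.481, 0.877, 0.0, -0.0]
contact_force: [0.9, -0.0, -1.8]
opening: 0.769
```

```bash
python3 -c "
from h import *
plan((.4513,.351,.2),9.3)
"
```

```text
shift [3.378 2.377 0.082] turn [-0.   -0.01  3.87] clock 9.7 pos [0.4399 0.1034 0.2048] q [-0.28  0.57 -0.08  2.14  0.11  0.43  0.12] open 67.7 F [ 0.9 -0.  -1.8]
```

Request:
servo_tool:
  deltas:
    - {"dx": 0.7,"dy": 0.5,"dz": 0.0,"ax": 0,"ay": 0,"az": 0.8,"hand": 52}
    - {"dx": 1.4,"dy": 1.0,"dz": 0.0,"ax": 0,"ay": 0,"az": 1.6,"hand": 52}
    - {"dx": 2.1,"dy": 1.5,"dz": 0.0,"ax": 0,"ay": 0,"az": 2.4,"hand": 52}
    - {"dx": 2.8,"dy": 1.95,"dz": 0.05,"ax": 0,"ay": 0,"az": 3.2,"hand": 52}
    - {"dx": 3.25,"dy": 2.3,"dz": 0.08,"ax": 0,"ay": 0,"az": 3.75,"hand": 52}
    - {"dx": 3.38,"dy": 2.38,"dz": 0.08,"ax": 0,"ay": 0,"az": 3.87,"hand": 52}
    - {"dx": 3.38,"dy": 2.38,"dz": 0.08,"ax": 0,"ay": 0,"az": 3.87,"hand": 52}
    - {"dx": 3.38,"dy": 2.38,"dz": 0.08,"ax": 0,"ay": 0,"az": 3.87,"hand": 52}

```text
clock: 10.7
tool_pos: [0.4515, 0.3469, 0.1996]
eef_rot: [0.647, 0.762, -0.001, 0.0]
contact_force: [0.4, -0.4, -2.1]
opening: 0.769
```

```bash
python3 -c "
from h import *
snap('wrist',5)
from meas import *
meas('wrist',5,.196,(.2,.8,.2,.5),minA=500)
meas('wrist',5,.06,(.2,.8,-.0,.5),minA=500)
plan((.4513,.351,.095),9.3)
"
```

```text
wrist c [0.4569 0.312 ] wh [20.2 66.9] long axis 9.4 z 0.1959 area mm px 3592
wrist c [0.4483 0.3671] wh [ 56.4 102.6] long axis 9.3 z 0.1959 area mm px 18821
wrist c [0.5083 0.3673] wh [125.2 250.8] long axis 9.3 z 0.0601 area mm px 14285
shift [0.068 0.007 1.745] turn [-0.01  0.01  0.  ] clock 10.75 pos [0.4516 0.3471 0.1997] q [-0.79  0.7   0.1   1.81 -0.1   0.64 -0.47] open 67.9 F [ 0.6 -0.4 -2.1]
```

View pics/wrist5.png

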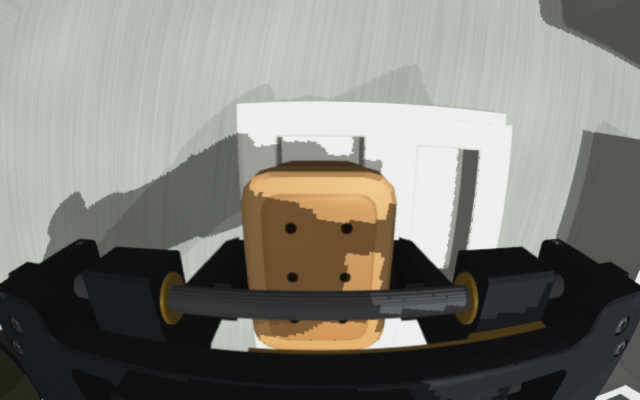

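Wrist view: the short tub is held squarely (far edge at row 168) and its nest is in line at (320,150). Shifting 4 mm and lowering.

Request:
servo_tool:
  deltas:
    - {"dx": 0.06,"dy": 0.01,"dz": 0.3,"ax": 0,"ay": 0,"az": 0,"hand": 52}
    - {"dx": 0.065,"dy": 0.01,"dz": 0.7,"ax": 0,"ay": 0,"az": 0,"hand": 52}
    - {"dx": 0.065,"dy": 0.01,"dz": 1.0,"ax": 0,"ay": 0,"az": 0,"hand": 52}
    - {"dx": 0.065,"dy": 0.01,"dz": 1.2,"ax": 0,"ay": 0,"az": 0,"hand": 52}
    - {"dx": 0.065,"dy": 0.01,"dz": 1.4,"ax": 0,"ay": 0,"az": 0,"hand": 52}
    - {"dx": 0.065,"dy": 0.01,"dz": 1.58,"ax": 0,"ay": 0,"az": 0,"hand": 52}
    - {"dx": 0.065,"dy": 0.01,"dz": 1.72,"ax": 0,"ay": 0,"az": 0,"hand": 52}
    - {"dx": 0.065,"dy": 0.01,"dz": 1.76,"ax": 0,"ay": 0,"az": 0,"hand": 52}
    - {"dx": 0.065,"dy": 0.01,"dz": 1.76,"ax": 0,"ay": 0,"az": 0,"hand": 52}

```text
clock: 11.88
tool_pos: [0.4513, 0.3533, 0.0943]
eef_rot: [0.646, 0.763, 0.0, -0.0]
contact_force: [0.1, -1.4, 0.7]
opening: 0.769
```

Request:
servo_tool:
  deltas:
    - {"dx": -0.02,"dy": 0,"dz": 0.02,"ax": 0,"ay": 0,"az": 0,"hand": 52}
    - {"dx": -0.03,"dy": 0,"dz": 0.03,"ax": 0,"ay": 0,"az": 0,"hand": 52}
    - {"dx": -0.03,"dy": 0,"dz": 0.03,"ax": 0,"ay": 0,"az": 0,"hand": 52}

```text
clock: 12.25
tool_pos: [0.4513, 0.3532, 0.0943]
eef_rot: [0.646, 0.763, 0.001, -0.001]
contact_force: [-3.0, 0.5, 15.6]
opening: 0.769
```

Request:
servo_tool:
  deltas:
    - {"dx": 0,"dy": 0,"dz": 0,"ax": 0,"ay": 0,"az": 0,"hand": 72}
    - {"dx": 0,"dy": 0,"dz": 0,"ax": 0,"ay": 0,"az": 0,"hand": 84}
    - {"dx": 0,"dy": 0,"dz": 0,"ax": 0,"ay": 0,"az": 0,"hand": 84}
    - {"dx": 0,"dy": 0,"dz": -0.2,"ax": 0,"ay": 0,"az": 0,"hand": 84}
    - {"dx": 0,"dy": 0,"dz": -0.8,"ax": 0,"ay": 0,"az": 0,"hand": 84}
    - {"dx": 0,"dy": 0,"dz": -1.6,"ax": 0,"ay": 0,"az": 0,"hand": 84}
    - {"dx": 0,"dy": 0,"dz": -2.5,"ax": 0,"ay": 0,"az": 0,"hand": 84}

```text
clock: 13.12
tool_pos: [0.4513, 0.3511, 0.2439]
eef_rot: [0.647, 0.763, -0.0, -0.0]
contact_force: [0.9, 1.4, 1.1]
opening: 0.955
```

```bash
python3 -c "
from h import *
plan((.568,-.354,.25),72.0)
snap('wrist',6);plan((.568,-.354,.25),72.0)
from meas import *
meas('wrist',6,.09,(.2,.8,-.0,.5),minA=300)
meas('wrist',6,.06,(.2,.8,-.0,.5),minA=500)
"
```

```text
shift [-1.1911e+01 -8.0000e-03 -9.7000e-02] turn [-1.000e-02  0.000e+00 -1.043e+01] clock 13.125 pos [0.4513 0.3511 0.2439] q [-0.81  0.64  0.11  1.76 -0.1   0.74 -0.48] open 84.2 F [0.9 1.4 1.1]
shift [-11.938  -0.059  -0.058] turn [  0.12   0.   -10.43] clock 13.175 pos [0.4545 0.3532 0.2511] q [-0.81  0.63  0.11  1.75 -0.1   0.75 -0.48] open 84.0 F [1.  1.1 3.9]
wrist c [0.4656 0.264 ] wh [25. 63.] long axis 9.5 z 0.0902 area mm px 1015
wrist c [0.4515 0.3537] wh [67.7 95.9] long axis 99.5 z 0.0906 area mm px 7237
wrist c [0.4904 0.164 ] wh [ 58.1 149.3] long axis 9.7 z 0.0602 area mm px 3097
wrist c [0.5133 0.3363] wh [189.  251.3] long axis 9.4 z 0.0601 area mm px 28369
```

View pics/wrist6.png

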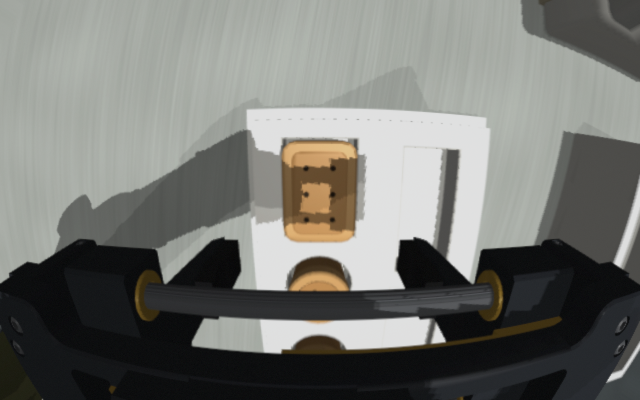

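Wrist view: the short tub (319,190) is seated level, about 2.5 mm from nest centre. The round tub is behind it at (319,275). Next is the long tub.

Request:
servo_tool:
  deltas:
    - {"dx": -0.5,"dy": 0,"dz": 0,"ax": 0,"ay": 0,"az": -0.4,"hand": 84}
    - {"dx": -1.4,"dy": 0,"dz": 0,"ax": 0,"ay": 0,"az": -1.2,"hand": 84}
    - {"dx": -2.4,"dy": 0,"dz": 0,"ax": 0,"ay": 0,"az": -2.1,"hand": 84}
    - {"dx": -3.4,"dy": 0,"dz": 0,"ax": 0,"ay": 0,"az": -3.0,"hand": 84}
    - {"dx": -4.4,"dy": 0,"dz": 0,"ax": 0,"ay": 0,"az": -3.9,"hand": 84}
    - {"dx": -5.4,"dy": 0,"dz": 0,"ax": 0,"ay": 0,"az": -4.8,"hand": 84}
    - {"dx": -6.4,"dy": 0,"dz": 0,"ax": 0,"ay": 0,"az": -5.7,"hand": 84}
    - {"dx": -7.4,"dy": 0,"dz": 0,"ax": 0,"ay": 0,"az": -6.6,"hand": 84}
    - {"dx": -8.4,"dy": 0,"dz": 0,"ax": 0,"ay": 0,"az": -7.5,"hand": 84}
    - {"dx": -9.3,"dy": 0,"dz": 0,"ax": 0,"ay": 0,"az": -8.3,"hand": 84}

```text
clock: 14.42
tool_pos: [0.5431, -0.2018, 0.2426]
eef_rot: [0.264, 0.964, -0.0, 0.0]
contact_force: [0.6, 0.3, -0.9]
opening: 0.955
```

```bash
python3 -c "
from h import *
plan((.568,-.354,.24),72.0)
"
```

```text
shift [-1.651 -1.971  0.046] turn [-0.    0.01 -2.11] clock 14.425 pos [ 0.5431 -0.2018  0.2426] q [ 0.42  0.66 -0.25  1.73  0.22  0.78  1.1 ] open 84.1 F [ 0.6  0.3 -0.9]
```

Request:
servo_tool:
  deltas:
    - {"dx": -0.6,"dy": -0.7,"dz": 0,"ax": 0,"ay": 0,"az": -0.8,"hand": 84}
    - {"dx": -1.2,"dy": -1.4,"dz": 0,"ax": 0,"ay": 0,"az": -1.6,"hand": 84}
    - {"dx": -1.6,"dy": -1.9,"dz": 0.04,"ax": 0,"ay": 0,"az": -2.1,"hand": 84}
    - {"dx": -1.65,"dy": -1.97,"dz": 0.04,"ax": 0,"ay": 0,"az": -2.1,"hand": 84}
    - {"dx": -1.65,"dy": -1.97,"dz": 0.04,"ax": 0,"ay": 0,"az": -2.1,"hand": 84}

```text
clock: 15.05
tool_pos: [0.5677, -0.3504, 0.2398]
eef_rot: [0.158, 0.987, 0.0, -0.0]
contact_force: [0.7, 0.9, 0.1]
opening: 0.956
```

```bash
python3 -c "
from h import *
snap('wrist',7)
from meas import *
meas('wrist',7,.069,(.2,.8,-.5,.0),minA=500)
meas('wrist',7,.055,(.4,.58,-.3,-.2),minA=50)
plan((.568,-.354,.073),72.0)
"
```

```text
wrist c [ 0.5701 -0.3566] wh [ 55.8 130.2] long axis 162.2 z 0.0696 area mm px 7188
wrist c [ 0.3836 -0.3895] wh [40.1 40.4] long axis 8.5 z 0.0649 area mm px 1174
wrist c [ 0.529 -0.259] wh [27.3 28. ] long axis 73.6 z 0.058 area mm px 617
shift [-0.024 -0.077  2.782] turn [ 0.01 -0.   -0.01] clock 15.1 pos [ 0.5681 -0.3494  0.2399] q [ 0.65  0.78 -0.33  1.45  0.28  0.96  1.51] open 84.0 F [ 0.1 -0.1 -0.1]
```

View pics/wrist7.png

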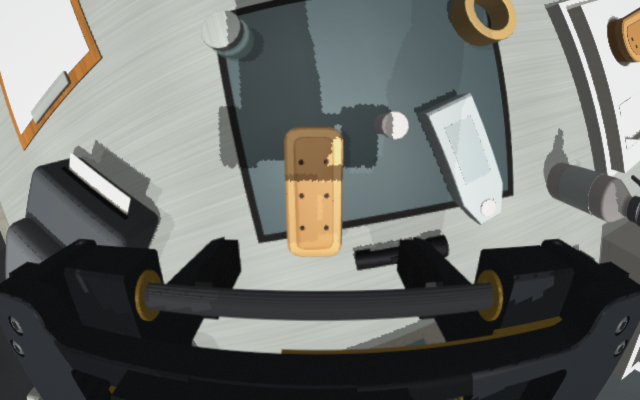

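Close look: long kraft tub (314,190), 56 x 130 mm, axis 162 deg, not purple. Jaw room is clear; the pot (395,125), torch (400,252) and pack (465,160) are off the finger positions.

```bash
python3 -c "
from h import *
plan((.5693,-.3553,.073),72.0)
"
```

```text
shift [-0.051 -0.091  2.782] turn [ 0.01 -0.   -0.01] clock 15.1 pos [ 0.5681 -0.3494  0.2399] q [ 0.65  0.78 -0.33  1.45  0.28  0.96  1.51] open 84.0 F [ 0.1 -0.1 -0.1]
```

Request:
servo_tool:
  deltas:
    - {"dx": -0.04,"dy": -0.06,"dz": 0.6,"ax": 0,"ay": 0,"az": 0,"hand": 86}
    - {"dx": -0.04,"dy": -0.06,"dz": 1.4,"ax": 0,"ay": 0,"az": 0,"hand": 86}
    - {"dx": -0.04,"dy": -0.06,"dz": 2.1,"ax": 0,"ay": 0,"az": 0,"hand": 86}
    - {"dx": -0.04,"dy": -0.06,"dz": 2.55,"ax": 0,"ay": 0,"az": 0,"hand": 86}
    - {"dx": -0.04,"dy": -0.06,"dz": 2.77,"ax": 0,"ay": 0,"az": 0,"hand": 86}
    - {"dx": -0.04,"dy": -0.06,"dz": 2.77,"ax": 0,"ay": 0,"az": 0,"hand": 80}
    - {"dx": -0.04,"dy": -0.06,"dz": 2.77,"ax": 0,"ay": 0,"az": 0,"hand": 60}
    - {"dx": -0.04,"dy": -0.06,"dz": 2.77,"ax": 0,"ay": 0,"az": 0,"hand": 42}
    - {"dx": -0.04,"dy": -0.06,"dz": 2.77,"ax": 0,"ay": 0,"az": 0,"hand": 42}
    - {"dx": -0.04,"dy": -0.06,"dz": 2.77,"ax": 0,"ay": 0,"az": 0,"hand": 42}
  newtons: 22

```text
clock: 16.35
tool_pos: [0.5695, -0.3557, 0.0745]
eef_rot: [0.158, 0.987, -0.0, 0.001]
contact_force: [-1.2, -0.4, 6.2]
opening: 0.634
```

```bash
python3 -c "
from h import *
plan((.5705,.345,.27),9.3)
"
```

```text
shift [ 3.62  11.101 -3.266] turn [1.000e-02 1.000e-02 1.042e+01] clock 16.35 pos [ 0.5695 -0.3557  0.0745] q [ 0.62  1.   -0.26  1.53  0.36  0.66  1.44] open 55.9 F [-1.2 -0.4  6.2]
```

Request:
servo_tool:
  deltas:
    - {"dx": 0,"dy": 0,"dz": -0.2,"ax": 0,"ay": 0,"az": 0,"hand": 42}
    - {"dx": 0,"dy": 0,"dz": -0.8,"ax": 0,"ay": 0,"az": 0,"hand": 42}
    - {"dx": 0,"dy": 0,"dz": -1.6,"ax": 0,"ay": 0,"az": 0,"hand": 42}
    - {"dx": 0.1,"dy": 0.1,"dz": -2.5,"ax": 0,"ay": 0,"az": 0,"hand": 42}
    - {"dx": 0.47,"dy": 0.7,"dz": -3.1,"ax": 0,"ay": 0,"az": 0.7,"hand": 42}
    - {"dx": 1.04,"dy": 1.5,"dz": -3.2,"ax": 0,"ay": 0,"az": 1.6,"hand": 42}
    - {"dx": 1.64,"dy": 2.4,"dz": -3.2,"ax": 0,"ay": 0,"az": 2.5,"hand": 42}
    - {"dx": 2.2,"dy": 3.3,"dz": -3.2,"ax": 0,"ay": 0,"az": 3.4,"hand": 42}
    - {"dx": 2.6,"dy": 4.2,"dz": -3.2,"ax": 0,"ay": 0,"az": 4.3,"hand": 42}
    - {"dx": 2.95,"dy": 5.15,"dz": -3.2,"ax": 0,"ay": 0,"az": 5.2,"hand": 42}

```text
clock: 17.6
tool_pos: [0.496, -0.0047, 0.2659]
eef_rot: [0.419, 0.908, 0.0, -0.0]
contact_force: [1.0, 0.2, -2.0]
opening: 0.634
```

```bash
python3 -c "
from h import *
plan((.5702,.345,.2),9.3)
"
```

```text
shift [3.631 4.724 1.099] turn [-0.   -0.    5.19] clock 17.6 pos [ 0.496  -0.0047  0.2659] q [ 0.02  0.52 -0.16  1.95  0.12  0.69  0.49] open 55.8 F [ 1.   0.2 -2. ]
```

Request:
servo_tool:
  deltas:
    - {"dx": 0.5,"dy": 0.65,"dz": 0,"ax": 0,"ay": 0,"az": 0.7,"hand": 42}
    - {"dx": 1.1,"dy": 1.4,"dz": 0,"ax": 0,"ay": 0,"az": 1.5,"hand": 42}
    - {"dx": 1.7,"dy": 2.2,"dz": 0,"ax": 0,"ay": 0,"az": 2.4,"hand": 42}
    - {"dx": 2.3,"dy": 3.0,"dz": 0.2,"ax": 0,"ay": 0,"az": 3.3,"hand": 42}
    - {"dx": 2.9,"dy": 3.8,"dz": 0.6,"ax": 0,"ay": 0,"az": 4.2,"hand": 42}
    - {"dx": 3.4,"dy": 4.45,"dz": 0.9,"ax": 0,"ay": 0,"az": 4.9,"hand": 42}
    - {"dx": 3.63,"dy": 4.72,"dz": 1.1,"ax": 0,"ay": 0,"az": 5.2,"hand": 42}
    - {"dx": 3.63,"dy": 4.72,"dz": 1.1,"ax": 0,"ay": 0,"az": 5.2,"hand": 42}
    - {"dx": 3.63,"dy": 4.72,"dz": 1.1,"ax": 0,"ay": 0,"az": 5.2,"hand": 42}
    - {"dx": 3.63,"dy": 4.72,"dz": 1.1,"ax": 0,"ay": 0,"az": 5.2,"hand": 42}

```text
clock: 18.85
tool_pos: [0.5707, 0.3412, 0.2005]
eef_rot: [0.647, 0.762, 0.0, 0.0]
contact_force: [0.5, -1.3, -2.7]
opening: 0.632
```

```bash
python3 -c "
from h import *
snap('wrist',8)
from meas import *
meas('wrist',8,.195,(.2,.8,.2,.55),minA=500)
meas('wrist',8,.06,(.2,.8,-.0,.5),minA=500)
plan((.5702,.345,.095),9.3)
"
```

```text
wrist c [0.5766 0.3048] wh [20.5 55.5] long axis 9.3 z 0.1956 area mm px 3086
wrist c [0.5657 0.369 ] wh [74.2 89.7] long axis 9.3 z 0.1955 area mm px 20917
wrist c [0.5161 0.1798] wh [42.2 47.4] long axis 10.0 z 0.0601 area mm px 956
wrist c [0.5102 0.354 ] wh [152.  250.8] long axis 9.4 z 0.06 area mm px 25873
shift [6.000e-02 1.000e-03 1.758e+00] turn [0.01 0.   0.01] clock 18.9 pos [0.5706 0.3415 0.2005] q [-0.63  0.81  0.05  1.5  -0.05  0.83 -0.4 ] open 55.6 F [ 0.2  0.4 -3. ]
```

View pics/wrist8.png

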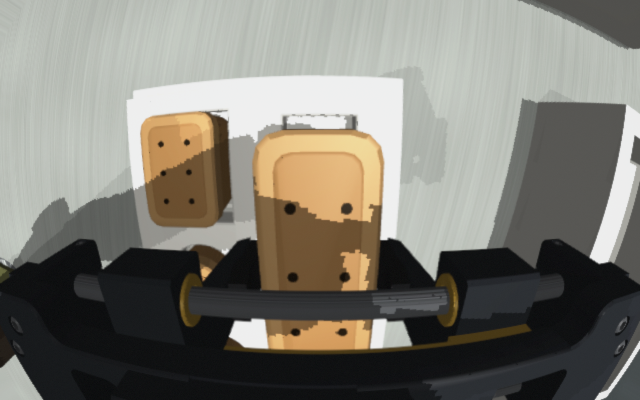

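Wrist view: the long tub (318,240) is held square to the shipper with its nest end visible at (320,120). It needs about 3-4 mm toward shipper +y, then down.

Request:
servo_tool:
  deltas:
    - {"dx": 0.045,"dy": 0,"dz": 0.3,"ax": 0,"ay": 0,"az": 0,"hand": 42}
    - {"dx": 0.05,"dy": 0,"dz": 0.7,"ax": 0,"ay": 0,"az": 0,"hand": 42}
    - {"dx": 0.05,"dy": 0,"dz": 1.0,"ax": 0,"ay": 0,"az": 0,"hand": 42}
    - {"dx": 0.05,"dy": 0,"dz": 1.2,"ax": 0,"ay": 0,"az": 0,"hand": 42}
    - {"dx": 0.05,"dy": 0,"dz": 1.4,"ax": 0,"ay": 0,"az": 0,"hand": 42}
    - {"dx": 0.05,"dy": 0,"dz": 1.58,"ax": 0,"ay": 0,"az": 0,"hand": 42}
    - {"dx": 0.05,"dy": 0,"dz": 1.7,"ax": 0,"ay": 0,"az": 0,"hand": 42}
    - {"dx": 0.05,"dy": 0,"dz": 1.75,"ax": 0,"ay": 0,"az": 0,"hand": 42}
    - {"dx": 0.05,"dy": 0,"dz": 1.75,"ax": 0,"ay": 0,"az": 0,"hand": 42}

```text
clock: 20.02
tool_pos: [0.5694, 0.3461, 0.0955]
eef_rot: [0.646, 0.763, 0.0, -0.0]
contact_force: [-1.7, -1.3, 4.1]
opening: 0.631
```

Request:
servo_tool:
  deltas:
    - {"dx": 0,"dy": 0,"dz": 0.02,"ax": 0,"ay": 0,"az": 0,"hand": 42}
    - {"dx": 0,"dy": 0,"dz": 0.02,"ax": 0,"ay": 0,"az": 0,"hand": 42}

```text
clock: 20.27
tool_pos: [0.5694, 0.3461, 0.0955]
eef_rot: [0.646, 0.763, 0.0, -0.0]
contact_force: [-5.5, -2.9, 12.9]
opening: 0.633
```

Request:
servo_tool:
  deltas:
    - {"dx": 0,"dy": 0,"dz": 0,"ax": 0,"ay": 0,"az": 0,"hand": 64}
    - {"dx": 0,"dy": 0,"dz": 0,"ax": 0,"ay": 0,"az": 0,"hand": 76}
    - {"dx": 0,"dy": 0,"dz": 0,"ax": 0,"ay": 0,"az": 0,"hand": 76}
    - {"dx": 0,"dy": 0,"dz": -0.2,"ax": 0,"ay": 0,"az": 0,"hand": 76}
    - {"dx": 0,"dy": 0,"dz": -0.8,"ax": 0,"ay": 0,"az": 0,"hand": 76}
    - {"dx": 0,"dy": 0,"dz": -1.6,"ax": 0,"ay": 0,"az": 0,"hand": 76}
    - {"dx": 0,"dy": 0,"dz": -2.5,"ax": 0,"ay": 0,"az": 0,"hand": 76}

```text
clock: 21.15
tool_pos: [0.5693, 0.3459, 0.2451]
eef_rot: [0.646, 0.763, -0.0, -0.0]
contact_force: [0.9, 0.8, -0.4]
opening: 0.859
```

```bash
python3 -c "
from h import *
snap('wrist',9)
from meas import *
meas('wrist',9,.09,(.2,.8,.0,.55),minA=300)
meas('wrist',9,.06,(.2,.8,-.0,.5),minA=500)
plan((.596,-.175,.26),99.1)
for n in ('top','scene'):
  p,d,pose=load(n,0); P=cloud(n,pose,d).reshape(-1,3)
  q=P[(P[:,0]>.5)&(P[:,0]<.8)&(P[:,1]>-.1)&(P[:,1]<.07)&(P[:,2]>.065)]
  for a,b in ((.065,.1),(.1,.14),(.14,.2)):
    s=q[(q[:,2]>a)&(q[:,2]<b)]
    if len(s): print(n,a,b,len(s),s.min(0).round(3),s.max(0).round(3))
"
```

```text
wrist c [0.4858 0.154 ] wh [34.5 63.1] long axis 9.5 z 0.0903 area mm px 809
wrist c [0.4505 0.2595] wh [13.8 53.4] long axis 52.8 z 0.0898 area mm px 396
wrist c [0.5694 0.3451] wh [ 55.4 131. ] long axis 99.5 z 0.0906 area mm px 7983
wrist c [0.4526 0.3533] wh [69.3 95.2] long axis 99.9 z 0.0904 area mm px 6263
wrist c [0.6505 0.1692] wh [34.7 49.1] long axis 97.3 z 0.0603 area mm px 774
wrist c [0.5388 0.1473] wh [58.3 62.7] long axis 13.7 z 0.0601 area mm px 1227
wrist c [0.5151 0.3237] wh [214.1 250.9] long axis 9.3 z 0.0601 area mm px 38866
shift [-8.661 -1.048 -0.168] turn [  0.14   0.05 -14.95] clock 21.2 pos [0.573  0.348  0.2536] q [-0.64  0.76  0.06  1.45 -0.05  0.93 -0.41] open 75.8 F [2.2 0.7 4.1]
top 0.065 0.1 63 [ 0.645 -0.034  0.066] [0.671 0.02  0.1  ]
top 0.1 0.14 186 [ 0.644 -0.033  0.1  ] [0.698 0.019 0.137]
top 0.14 0.2 250 [ 0.631 -0.022  0.144] [0.689 0.017 0.188]
scene 0.065 0.1 267 [ 0.672 -0.036  0.065] [0.706 0.02  0.1  ]
scene 0.1 0.14 430 [ 0.664 -0.034  0.1  ] [0.708 0.019 0.14 ]
scene 0.14 0.2 336 [ 0.634 -0.022  0.14 ] [0.695 0.018 0.184]
```

View pics/wrist9.png

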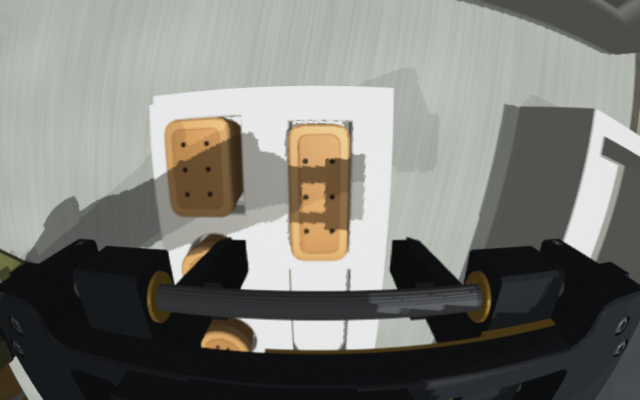

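Wrist view: the long tub (319,190) is seated with its lid level with the others and its centre within 1 mm of nest centre. The cold nest is at (318,310). Next is the cold pack, staying high and inboard of the spray bottle (0.67,-0.01).

Request:
servo_tool:
  deltas:
    - {"dx": -0.46,"dy": -0.4,"dz": -0.1,"ax": 0,"ay": 0,"az": -0.9,"hand": 76}
    - {"dx": -1.1,"dy": -0.84,"dz": -0.15,"ax": 0,"ay": 0,"az": -2.1,"hand": 76}
    - {"dx": -1.83,"dy": -1.22,"dz": -0.2,"ax": 0,"ay": 0,"az": -3.4,"hand": 76}
    - {"dx": -2.58,"dy": -1.5,"dz": -0.2,"ax": 0,"ay": 0,"az": -4.8,"hand": 76}
    - {"dx": -3.36,"dy": -1.6,"dz": -0.2,"ax": 0,"ay": 0,"az": -6.1,"hand": 76}
    - {"dx": -4.14,"dy": -1.68,"dz": -0.2,"ax": 0,"ay": 0,"az": -7.5,"hand": 76}
    - {"dx": -4.94,"dy": -1.65,"dz": -0.2,"ax": 0,"ay": 0,"az": -8.8,"hand": 76}
    - {"dx": -5.76,"dy": -1.52,"dz": -0.2,"ax": 0,"ay": 0,"az": -10.2,"hand": 76}
    - {"dx": -6.57,"dy": -1.38,"dz": -0.2,"ax": 0,"ay": 0,"az": -11.5,"hand": 76}
    - {"dx": -7.4,"dy": -1.25,"dz": -0.2,"ax": 0,"ay": 0,"az": -12.9,"hand": 76}

```text
clock: 22.45
tool_pos: [0.5691, -0.1059, 0.2561]
eef_rot: [0.025, 1.0, -0.0, 0.001]
contact_force: [-0.1, 1.0, -0.8]
opening: 0.864
```

```bash
python3 -c "
from h import *
plan((.596,-.175,.23),99.1)
"
```

```text
shift [-0.505 -1.127  0.436] turn [-0.    0.01 -2.  ] clock 22.45 pos [ 0.5691 -0.1059  0.2561] q [ 0.34  0.66 -0.4   1.71  0.33  0.84  1.31] open 76.1 F [-0.1  1.  -0.8]
```

Request:
servo_tool:
  deltas:
    - {"dx": -0.3,"dy": -0.7,"dz": 0.1,"ax": 0,"ay": 0,"az": -1.2,"hand": 76}
    - {"dx": -0.5,"dy": -1.1,"dz": 0.4,"ax": 0,"ay": 0,"az": -2,"hand": 76}
    - {"dx": -0.5,"dy": -1.12,"dz": 0.43,"ax": 0,"ay": 0,"az": -2,"hand": 76}
    - {"dx": -0.5,"dy": -1.12,"dz": 0.43,"ax": 0,"ay": 0,"az": -2,"hand": 76}
    - {"dx": -0.5,"dy": -1.12,"dz": 0.43,"ax": 0,"ay": 0,"az": -2,"hand": 76}

```text
clock: 23.08
tool_pos: [0.595, -0.1709, 0.2305]
eef_rot: [-0.078, 0.997, 0.0, 0.001]
contact_force: [0.8, 1.1, -0.7]
opening: 0.863
```

```bash
python3 -c "
from h import *
snap('wrist',10)
from meas import *
meas('wrist',10,.043,(.4,.8,-.3,-.05),minA=500)
plan((.596,-.175,.051),99.1)
"
```

```text
wrist c [ 0.5966 -0.1764] wh [ 59.4 148.8] long axis 9.7 z 0.0433 area mm px 7696
wrist c [ 0.4328 -0.0996] wh [70.  73.4] long axis 89.9 z 0.0476 area mm px 3517
shift [-0.003 -0.066  2.991] turn [ 0.    0.01 -0.02] clock 23.125 pos [ 0.595  -0.1712  0.2305] q [ 0.46  0.75 -0.45  1.61  0.4   0.87  1.58] open 75.7 F [0.3 0.6 1. ]
```

View pics/wrist10.png

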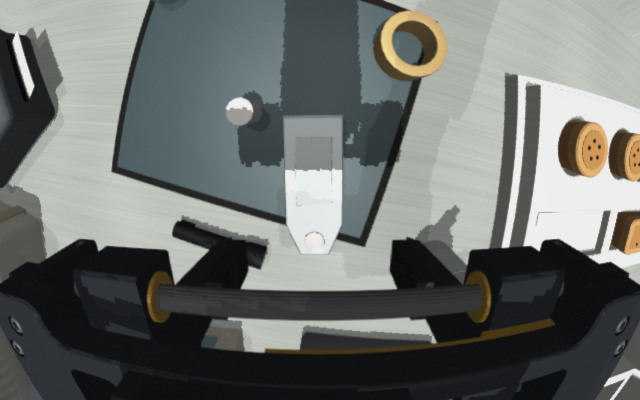

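The cold pack is at (314,185) with its cap end at (314,242), pointing +x. Its size and 43 mm top height match the text. The fingers clear the torch (220,245) and pot (240,110).

Request:
servo_tool:
  deltas:
    - {"dx": 0,"dy": -0.055,"dz": 0.6,"ax": 0,"ay": 0,"az": 0,"hand": 78}
    - {"dx": 0,"dy": -0.055,"dz": 1.4,"ax": 0,"ay": 0,"az": 0,"hand": 78}
    - {"dx": 0,"dy": -0.055,"dz": 2.1,"ax": 0,"ay": 0,"az": 0,"hand": 78}
    - {"dx": 0,"dy": -0.055,"dz": 2.7,"ax": 0,"ay": 0,"az": 0,"hand": 78}
    - {"dx": 0,"dy": -0.055,"dz": 2.97,"ax": 0,"ay": 0,"az": 0,"hand": 78}
    - {"dx": 0,"dy": -0.055,"dz": 2.97,"ax": 0,"ay": 0,"az": 0,"hand": 76}
    - {"dx": 0,"dy": -0.055,"dz": 2.97,"ax": 0,"ay": 0,"az": 0,"hand": 60}
    - {"dx": 0,"dy": -0.055,"dz": 2.97,"ax": 0,"ay": 0,"az": 0,"hand": 46}
    - {"dx": 0,"dy": -0.055,"dz": 2.97,"ax": 0,"ay": 0,"az": 0,"hand": 46}
    - {"dx": 0,"dy": -0.055,"dz": 2.97,"ax": 0,"ay": 0,"az": 0,"hand": 46}
  newtons: 35

```text
clock: 24.38
tool_pos: [0.5963, -0.1763, 0.0529]
eef_rot: [-0.077, 0.997, -0.0, 0.001]
contact_force: [-0.9, -0.5, 6.7]
opening: 0.673
```

```bash
python3 -c "
from h import *
plan((.597,.177,.25),9.3)
"
```

```text
shift [-0.926  5.814 -3.288] turn [1.000e-02 3.000e-02 1.492e+01] clock 24.375 pos [ 0.5963 -0.1763  0.0529] q [ 0.39  0.99 -0.32  1.7   0.54  0.54  1.46] open 59.3 F [-0.9 -0.5  6.7]
```

Request:
servo_tool:
  deltas:
    - {"dx": 0,"dy": 0,"dz": -0.2,"ax": 0,"ay": 0,"az": 0,"hand": 46}
    - {"dx": 0,"dy": 0,"dz": -0.8,"ax": 0,"ay": 0,"az": 0,"hand": 46}
    - {"dx": 0,"dy": 0,"dz": -1.6,"ax": 0,"ay": 0,"az": 0,"hand": 46}
    - {"dx": 0,"dy": 0,"dz": -2.5,"ax": 0,"ay": 0,"az": 0,"hand": 46}
    - {"dx": 0.2,"dy": 0.1,"dz": -3.3,"ax": 0,"ay": 0,"az": 0.3,"hand": 46}
    - {"dx": 0.6,"dy": 0.6,"dz": -3.55,"ax": 0,"ay": 0,"az": 1.6,"hand": 46}
    - {"dx": 1.0,"dy": 1.3,"dz": -3.55,"ax": 0,"ay": 0,"az": 3.1,"hand": 46}
    - {"dx": 1.24,"dy": 2.0,"dz": -3.55,"ax": 0,"ay": 0,"az": 4.7,"hand": 46}
    - {"dx": 1.24,"dy": 2.75,"dz": -3.55,"ax": 0,"ay": 0,"az": 6.3,"hand": 46}
    - {"dx": 1.1,"dy": 3.5,"dz": -3.55,"ax": 0,"ay": 0,"az": 8.0,"hand": 46}

```text
clock: 25.62
tool_pos: [0.4963, 0.0219, 0.2648]
eef_rot: [0.338, 0.941, -0.0, -0.0]
contact_force: [0.5, -0.2, -2.3]
opening: 0.675
```

```bash
python3 -c "
from h import *
plan((.597,.177,.2),9.3)
"
```

```text
shift [0.35  3.062 1.079] turn [-0.01 -0.    6.86] clock 25.625 pos [0.4963 0.0219 0.2648] q [ 0.01  0.53 -0.22  1.94  0.18  0.69  0.56] open 59.5 F [ 0.5 -0.2 -2.3]
```

Request:
servo_tool:
  deltas:
    - {"dx": 0.1,"dy": 0.5,"dz": 0,"ax": 0,"ay": 0,"az": 1.3,"hand": 46}
    - {"dx": 0.16,"dy": 1.1,"dz": 0,"ax": 0,"ay": 0,"az": 2.7,"hand": 46}
    - {"dx": 0.22,"dy": 1.7,"dz": 0.1,"ax": 0,"ay": 0,"az": 4.1,"hand": 46}
    - {"dx": 0.28,"dy": 2.4,"dz": 0.4,"ax": 0,"ay": 0,"az": 5.5,"hand": 46}
    - {"dx": 0.34,"dy": 2.95,"dz": 0.8,"ax": 0,"ay": 0,"az": 6.6,"hand": 46}
    - {"dx": 0.35,"dy": 3.06,"dz": 1.08,"ax": 0,"ay": 0,"az": 6.86,"hand": 46}
    - {"dx": 0.35,"dy": 3.06,"dz": 1.08,"ax": 0,"ay": 0,"az": 6.86,"hand": 46}
    - {"dx": 0.35,"dy": 3.06,"dz": 1.08,"ax": 0,"ay": 0,"az": 6.86,"hand": 46}
    - {"dx": 0.35,"dy": 3.06,"dz": 1.08,"ax": 0,"ay": 0,"az": 6.86,"hand": 46}

```text
clock: 26.75
tool_pos: [0.5976, 0.1755, 0.2007]
eef_rot: [0.645, 0.764, 0.0, 0.0]
contact_force: [0.0, 0.5, -2.4]
opening: 0.677
```

```bash
python3 -c "
from h import *
snap('wrist',11)
from meas import *
meas('wrist',11,.19,(.2,.8,.0,.55),minA=500)
meas('wrist',11,.06,(.2,.8,-.0,.55),minA=500)
plan((.597,.177,.094),9.3)
"
```

```text
wrist c [0.6046 0.1349] wh [21.3 59.4] long axis 9.5 z 0.1908 area mm px 3031
wrist c [0.5928 0.2061] wh [86.  92.2] long axis 9.8 z 0.1912 area mm px 24467
wrist c [0.5319 0.2215] wh [250.9 286.9] long axis 99.2 z 0.06 area mm px 33543
shift [ 0.022 -0.009  1.777] turn [ 0.01 -0.    0.05] clock 26.8 pos [0.5976 0.1758 0.2006] q [-0.37  0.76  0.01  1.64 -0.01  0.74 -0.18] open 59.6 F [ 0.4  1.  -1.8]
```

View pics/wrist11.png

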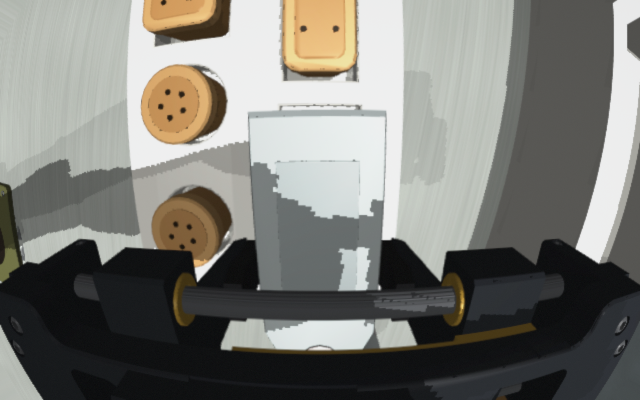

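Wrist view: the pack is held flat and square, broad end at row 112 and capped narrow end toward shipper -y, which is the right way round. The nest's far edge at (320,106) is aligned. Lowering.

Request:
servo_tool:
  deltas:
    - {"dx": 0.03,"dy": -0.005,"dz": 0.4,"ax": 0,"ay": 0,"az": 0,"hand": 46}
    - {"dx": 0.03,"dy": -0.005,"dz": 0.9,"ax": 0,"ay": 0,"az": 0,"hand": 46}
    - {"dx": 0.03,"dy": -0.005,"dz": 1.2,"ax": 0,"ay": 0,"az": 0,"hand": 46}
    - {"dx": 0.03,"dy": -0.005,"dz": 1.4,"ax": 0,"ay": 0,"az": 0,"hand": 46}
    - {"dx": 0.03,"dy": -0.005,"dz": 1.55,"ax": 0,"ay": 0,"az": 0,"hand": 46}
    - {"dx": 0.03,"dy": -0.005,"dz": 1.68,"ax": 0,"ay": 0,"az": 0,"hand": 46}
    - {"dx": 0.03,"dy": -0.005,"dz": 1.76,"ax": 0,"ay": 0,"az": 0,"hand": 46}
    - {"dx": 0.03,"dy": -0.005,"dz": 1.77,"ax": 0,"ay": 0,"az": 0,"hand": 46}
    - {"dx": 0.03,"dy": -0.005,"dz": 1.77,"ax": 0,"ay": 0,"az": 0,"hand": 46}

```text
clock: 27.92
tool_pos: [0.5969, 0.1786, 0.0939]
eef_rot: [0.645, 0.764, 0.0, 0.0]
contact_force: [-1.1, -0.1, 1.8]
opening: 0.678
```

Request:
servo_tool:
  deltas:
    - {"dx": 0,"dy": 0,"dz": 0.03,"ax": 0,"ay": 0,"az": 0,"hand": 46}
    - {"dx": 0,"dy": 0,"dz": 0.03,"ax": 0,"ay": 0,"az": 0,"hand": 46}

```text
clock: 28.18
tool_pos: [0.5969, 0.1786, 0.0938]
eef_rot: [0.645, 0.764, 0.0, 0.0]
contact_force: [-5.2, -1.5, 15.1]
opening: 0.676
```

On the floor at the expected height with a 15 N reaction. Release, rise and look.

Request:
servo_tool:
  deltas:
    - {"dx": 0,"dy": 0,"dz": 0,"ax": 0,"ay": 0,"az": 0,"hand": 66}
    - {"dx": 0,"dy": 0,"dz": 0,"ax": 0,"ay": 0,"az": 0,"hand": 76}
    - {"dx": 0,"dy": 0,"dz": 0,"ax": 0,"ay": 0,"az": 0,"hand": 78}
    - {"dx": 0,"dy": 0,"dz": -0.2,"ax": 0,"ay": 0,"az": 0,"hand": 78}
    - {"dx": 0,"dy": 0,"dz": -0.8,"ax": 0,"ay": 0,"az": 0,"hand": 78}
    - {"dx": 0,"dy": 0,"dz": -1.6,"ax": 0,"ay": 0,"az": 0,"hand": 78}
    - {"dx": 0,"dy": 0,"dz": -2.5,"ax": 0,"ay": 0,"az": 0,"hand": 78}
    - {"dx": 0,"dy": 0,"dz": -3.2,"ax": 0,"ay": 0,"az": 0,"hand": 78}
    - {"dx": 0,"dy": 0,"dz": -3.2,"ax": 0,"ay": 0,"az": 0,"hand": 78}
    - {"dx": 0,"dy": 0,"dz": -3.2,"ax": 0,"ay": 0,"az": 0,"hand": 78}

```text
clock: 29.42
tool_pos: [0.5961, 0.1783, 0.2832]
eef_rot: [0.645, 0.764, -0.0, -0.0]
contact_force: [-0.5, 0.7, -0.6]
opening: 0.885
```

```bash
python3 -c "
from h import *
snap('wrist',12);snap('top',12);snap('scene',12)
from meas import *
from plant import r
print(r.get_state()['clock'])
for n in ('wrist','scene','top'):
  meas(n,12,.09,(.2,.8,.0,.55),dz=.005,minA=200)
  print('pack');meas(n,12,.084,(.5,.8,.05,.265),dz=.004,minA=400)
  print('ship');meas(n,12,.06,(.2,.8,-.0,.55),minA=3000)
"
```

```text
29.575
wrist c [0.6069 0.1239] wh [20.5 22. ] long axis 87.3 z 0.0865 area mm px 281
wrist c [0.4879 0.134 ] wh [64.9 66.6] long axis 49.5 z 0.0904 area mm px 2486
wrist c [0.4701 0.2412] wh [64.5 65.9] long axis 143.2 z 0.0903 area mm px 2817
wrist c [0.5727 0.3261] wh [55.9 93.9] long axis 99.8 z 0.0905 area mm px 4735
wrist c [0.4551 0.3353] wh [63.7 68.7] long axis 9.1 z 0.0903 area mm px 2936
pack
wrist c [0.5967 0.1781] wh [ 59.9 147.7] long axis 100.0 z 0.0843 area mm px 7202
ship
wrist c [0.5301 0.233 ] wh [251.1 324. ] long axis 99.2 z 0.06 area mm px 44116
scene c [0.5759 0.3432] wh [ 58.  132.6] long axis 99.5 z 0.0885 area mm px 838
scene c [0.4923 0.1333] wh [63.4 67.1] long axis 13.2 z 0.0887 area mm px 366
scene c [0.4774 0.2398] wh [62.5 64.8] long axis 65.1 z 0.0888 area mm px 328
scene c [0.4588 0.3513] wh [70.8 97. ] long axis 98.9 z 0.0886 area mm px 609
pack
scene c [0.6028 0.1762] wh [ 62.9 149.7] long axis 100.6 z 0.0826 area mm px 1044
ship
scene c [0.533  0.2505] wh [255.5 362. ] long axis 99.3 z 0.0584 area mm px 8085
top c [0.445  0.3825] wh [35.  66.6] long axis 7.6 z 0.089 area mm px 358
top c [0.4852 0.1284] wh [53.5 63.8] long axis 6.4 z 0.0889 area mm px 467
top c [0.5614 0.3795] wh [56.1 60.8] long axis 98.9 z 0.089 area mm px 487
pack
top c [0.6019 0.1415] wh [59.1 76.6] long axis 100.8 z 0.0831 area mm px 537
ship
```

View pics/wrist12.png

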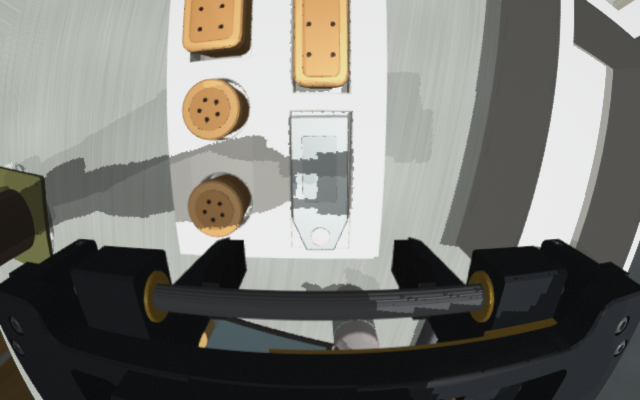

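View pics/scene12.png

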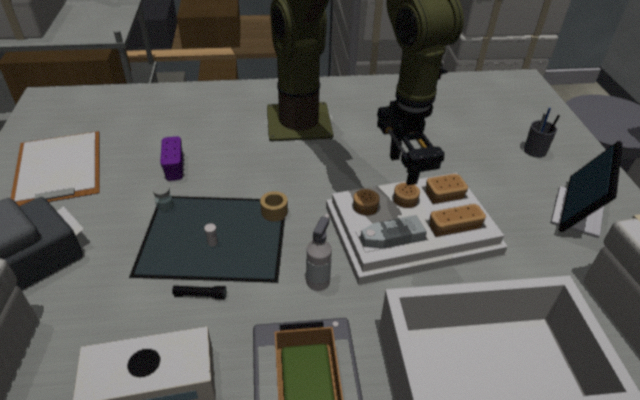

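View pics/top12.png

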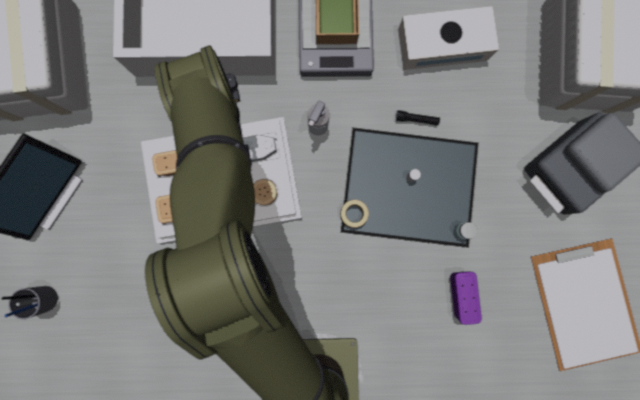

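```bash
python3 -c "
from plant import r
print(r.finish_job()); print(r.get_state()['clock'])"
```

```text
the job is handed in; nothing more can be done
None
the job is handed in; nothing more can be done
```

All four items are packed and released, and the job was handed in at about 29.6 s. I moved the round tub from the short nest to the round nest. Then the short tub, the long tub and the cold pack followed, the pack with its capped end towards shipper -y. I pressed each lightly to its nest floor before letting go (13–17 N reaction).

**Last checks (wrist camera):**
- **Heights:** all tub lids are at 0.090–0.091 m, the same as the packed tub. The pack top is at 0.084 m, so everything is down on its floor.
- **Centring:** the estimated error is about 1 mm for the round tub, long tub and pack, and about 2.5 mm for the short tub.
- **Squareness:** yaw is within about 1 degree of the shipper for all three oblong items.
- **Bystanders:** in the top and scene views they show no visible movement.
- **Gripper:** it is clear of everything.

**Disagreements:**
- **Scene camera:** it read x about 7 mm farther than the other two views throughout, for fixed and loose things alike. I treated that as bias and did not use it for positions.
- **Top against wrist:** these two differed by 1–3 mm, so I averaged them.
- **Final top view:** the arm hid part of the shipper, so the last positions rest on the wrist camera. The wrist picture also cut off part of the long and short tubs, so their centring comes from the pictures taken right after each was released.

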